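# Put up the cup shelf in the coffee corner

### The arm

A 7-joint arm with a two-finger parallel gripper is mounted at the origin on the work surface. World frame = base frame: x ahead of the robot, y to its left, z up, the work surface at z = 0. Lengths are in m, angles in degrees, forces in N, time in s.
With the tool pointing down it reaches from about 0.425 to 0.875 m from the base axis. Payload 4.7 kg.
Tool frame: the origin (TCP) lies at the centre of the arm's flange, where the gripper is bolted on; the fingertips stand 182 mm ahead of it and the grasp point (between the pads) lies 164 mm ahead of it; z points along the fingers, y is the line along which they close (so a half turn about z gives the same grasp; the last joint's range is limited). The gripper opens to 87 mm and grips with 3 to 60 N. Pads are 19 mm wide; open, the fingers measure 117 mm over their backs; the gripper's body (75 mm by 190 mm) begins 51 mm behind the grasp point.
Start: joints at [70.995, 18.392, -4.016, 83.108, 1.295, 78.541, -3.26], TCP at [0.22, -0.612, 0.405] pointing down, gripper open.
Joint ranges: [-163.93, 163.93], [-17.29, 119.83], [-79.2, 71.16], [3.27, 140.29], [-89.18, 269.18], [5.43, 117.66], [-154.24, 154.24]. Speed limits (degrees/s): [147.25, 147.25, 180, 180, 180, 180, 180].

### API

Orientations are given as [roll, pitch, yaw] about the fixed x, y, z axes, in that order (R = Rz(yaw) Ry(pitch) Rx(roll)).
In Python, from cell import env gives the robot as it stands. The module is installed in compiled form; this text tells all that it offers.
- The arm moves only by the tool step_arm, never from a script. Its argument "steps" is one flat list of numbers, 5 for each row, row after row: the opening, from 0 (shut) to 1 (fully open), then the shift along the tool's x, y, z in mm, then the turn about the tool's z in degrees. In form: [grip, dx, dy, dz, roll, grip, dx, dy, dz, roll, ...]. A call has 1 to 12 rows; each row shifts and turns the commanded pose from where the row before left it, along the tool's axes as they then stand; what a row does not reach is not made up. A row lasts 1/8 s, in which the tool goes at most 62.5 mm and 10.7 degrees, less where a joint would pass 70% of its speed; a pose out of reach is approached as far as the arm can. A call with a gripper value outside its range is refused whole. The fingers move at their own pace and stop on an object; "grip_force" is the grip in N (left out, the last holds). Time passes only in rows, so rows that do not move let the fingers close. It gives the time, the measured TCP pose, the force, the opening and the grip force at its end, in the units of the state.
- env.get_obs(): the state, without advancing time (a new reading comes with each control period).
- env.read_camera(name): name is "side" or "top" or "wrist"; returns a dict with "image" (420x560x3 uint8, red, green, blue), "camera_matrix" (3x3 intrinsics, pixels), "R" (3x3) and "t" (3): a world point X has camera coordinates R X + t. Camera axes: x right, y down, z forward; pixel columns grow to the right and rows downward; lengths in m; the calibration is good to about 2 mm. A picture is of the moment at which its call begins. There is no depth.
- env.sign_off(): hands the job in; it is judged then, once.
The state is a dict: "time_s": time; "qpos": joint angles; "joint_velocities": joint speeds; "effort": joint torques, N m; "tool_pos": TCP position; "tool_rot": TCP orientation; "force": force on the tool from outside, world axes, zero at the start; "wrist_torque": the same for the moment, N m; "grip_width": finger opening in m; "grasp_force": force on a finger pad.
Only numpy, scipy, OpenCV 4.12 (cv2) and the standard library are available. Lean on these libraries where they do the work, as an engineer would, in place of code of your own. Each camera call takes 0.05 s, during which the arm holds its last target. There are 200 camera calls.

### The job

First slide the coffee server from the white ring of the warmer to the red ring without lifting it, to clear room beside the rack. Then hook a bracket's claws into the slots of each of the two uprights and press both down until they are locked fully home, lay the shelf board centred across the two brackets behind their front lips, and stand every cup upright on the board. Leave the jar, canister, scale, soap bottle and jug where they are, and see that the server is still on the red ring at the end.

Things in the scene. Friction and masses are not known exactly. Their poses are not given: they have to be found in the camera images.
- rack: Fixed black steel rack: two slotted uprights on a foot. Origin on the table, midway between the uprights, in the plane of their front faces; x points away from the robot into the faces, y left, z up. Uprights 50 mm wide, 199 mm high, centred at y = +100 and -100 mm, face plate 4 mm thick, each with two slots 15 mm wide, at z = 122 to 149 and 164 to 191 mm, open behind.
- seat_left (a point): Where a bracket's origin lies, axes parallel to the rack's, when locked in the left (+y) upright: 75 mm before the face, 105 mm above the table. The claws enter the slots with the bracket 16 to 20 mm above this; then, back face against the upright, it goes down and hangs unlocked on a sprung roller 2 to 7 mm above this until pressed home to the stop.
- seat_right (a point): The same for the right (-y) upright. Either bracket fits either upright. To pass the roller, press down on the bracket's top close to the upright with about 10 to 16 N, until it stops. Locked, a bracket droops forward by about 0.03 rad, so that its origin then lies 2 to 3 mm lower than this point.
- shelf_seat (a point): Where the board's origin lies when the board lies centred on the two locked brackets: 72 mm in front of the faces, midway between the uprights, 185 mm above the table. The board's y axis is then parallel to the rack's, either way round.
- bracket_a: Loose aluminium bracket, a frame 150 mm long (x), 24 wide (y), 80 high, 0.18 kg, standing on its underside; origin: centre of the underside, z up. Grip the top beam (z 54 to 80 mm) across y, near x = 0. Lip at the x = -75 mm end, 6 mm thick, 10 mm above the top. Two orange claws at the x = +75 mm end (back face). At the start the claws point roughly away from the robot.
- bracket_b: Second bracket, the same as bracket_a. Claws of both: 8 mm wide; necks at z 17 to 23 and 59 to 65 mm stick out 11.5 mm from the back face; from each a tooth 6 mm thick hangs 15 mm below the neck (to z = 2 and 44 mm), leaving 5.5 mm between back face and tooth for the 4 mm plate.
- board: Loose light wood board, 124 mm (x) by 340 (y) by 12, 0.45 kg, with a black bridge grip over its middle: a bar 72 mm long (x), 14 wide (y), z = 48 to 62 mm, on posts at x = +-30 mm. Origin: centre of the underside; z up; the same either way round. 10 mm of play each way in x between uprights and bracket lips.
- server: Coffee server: squat round glass pot 126 mm across with a black lid, 0.45 kg. Origin: centre of its underside; z up. On the lid is a fixed bar to grip: 56 mm long (x), 16 mm wide (y), from z = 78 to 105 mm. A D-shaped side handle reaches out to x = -93 mm. It rests on its whole flat base; pushed high up it can tip.
- warmer: Fixed black warming plate, 160 mm (x) by 380 mm (y), 25 mm high; origin centre of its underside; it carries a white ring at its +y end and a red ring at its -y end, each 150 mm across, flush with its top.
- white_ring (a point): Centre of the white ring, on the plate's top.
- red_ring (a point): Centre of the red ring, on the plate's top, 210 mm to the right (-y) of the white one.
- cup_1: Loose green cup, open at the top, no handle, 58 mm across the rim, 65 mm high, 0.16 kg. Origin: centre of the underside; z up. May be absent.
- cup_2: Loose brown terracotta cup, open at the top, no handle, 58 mm across the rim, 65 mm high, 0.16 kg. Origin: centre of the underside; z up. May be absent.
- cup_3: Loose green cup, open at the top, no handle, 58 mm across the rim, 65 mm high, 0.16 kg. Origin: centre of the underside; z up. May be absent.
- sugar_jar: Bystander: white jar with black cap, 56 mm across, 85 mm high, among the cups. Origin: centre of the underside.
- canister: Bystander: amber glass jar with black lid, 80 mm across, 120 mm high. Origin: centre of the underside.
- scale: Bystander: flat black kitchen scale 110 x 100 x 18 mm. Origin: centre of the underside.
- soap: Bystander: white bottle 64 mm across, 160 mm high. Origin: centre of the underside.
- milk_jug: Bystander: white handled mug, 72 mm across, 90 mm high. Origin: centre of the underside.

How it is judged (in metres and radians):
On the way, in this order (a step that is already met when the one before it is completed fails the run):
1. the server stands on the red ring, let go (horizontal distance between server and red_ring below 0.02 m and angle between server's own z axis and vertical below 0.05 rad and contact force between the fingers and server below 0.3 N), for 0.3 s.
2. a bracket is locked fully home in each upright ((((x of bracket_a in the frame of seat_left between -0.006 and 0.006 m and y of bracket_a in the frame of seat_left between -0.006 and 0.006 m and z of bracket_a in the frame of seat_left between -0.006 and 0.0005 m and angle between bracket_a's own z axis and vertical below 0.1 rad and angle between the x axis of bracket_a and the x axis of seat_left, either way round below 0.12 rad) and (x of bracket_b in the frame of seat_right between -0.006 and 0.006 m and y of bracket_b in the frame of seat_right between -0.006 and 0.006 m and z of bracket_b in the frame of seat_right between -0.006 and 0.0005 m and angle between bracket_b's own z axis and vertical below 0.1 rad and angle between the x axis of bracket_b and the x axis of seat_right, either way round below 0.12 rad)) or ((x of bracket_a in the frame of seat_right between -0.006 and 0.006 m and y of bracket_a in the frame of seat_right between -0.006 and 0.006 m and z of bracket_a in the frame of seat_right between -0.006 and 0.0005 m and angle between bracket_a's own z axis and vertical below 0.1 rad and angle between the x axis of bracket_a and the x axis of seat_right, either way round below 0.12 rad) and (x of bracket_b in the frame of seat_left between -0.006 and 0.006 m and y of bracket_b in the frame of seat_left between -0.006 and 0.006 m and z of bracket_b in the frame of seat_left between -0.006 and 0.0005 m and angle between bracket_b's own z axis and vertical below 0.1 rad and angle between the x axis of bracket_b and the x axis of seat_left, either way round below 0.12 rad)))), for 0.3 s.
3. the board lies centred on both brackets (x of board in the frame of shelf_seat between -0.013 and 0.013 m and y of board in the frame of shelf_seat between -0.025 and 0.025 m and z of board in the frame of shelf_seat between -0.006 and 0.005 m and angle between board's own z axis and vertical below 0.1 rad and angle between the y axis of board and the y axis of shelf_seat, either way round below 0.12 rad and (((x of bracket_a in the frame of seat_left between -0.006 and 0.006 m and y of bracket_a in the frame of seat_left between -0.006 and 0.006 m and z of bracket_a in the frame of seat_left between -0.006 and 0.0005 m and angle between bracket_a's own z axis and vertical below 0.1 rad and angle between the x axis of bracket_a and the x axis of seat_left, either way round below 0.12 rad) and (x of bracket_b in the frame of seat_right between -0.006 and 0.006 m and y of bracket_b in the frame of seat_right between -0.006 and 0.006 m and z of bracket_b in the frame of seat_right between -0.006 and 0.0005 m and angle between bracket_b's own z axis and vertical below 0.1 rad and angle between the x axis of bracket_b and the x axis of seat_right, either way round below 0.12 rad)) or ((x of bracket_a in the frame of seat_right between -0.006 and 0.006 m and y of bracket_a in the frame of seat_right between -0.006 and 0.006 m and z of bracket_a in the frame of seat_right between -0.006 and 0.0005 m and angle between bracket_a's own z axis and vertical below 0.1 rad and angle between the x axis of bracket_a and the x axis of seat_right, either way round below 0.12 rad) and (x of bracket_b in the frame of seat_left between -0.006 and 0.006 m and y of bracket_b in the frame of seat_left between -0.006 and 0.006 m and z of bracket_b in the frame of seat_left between -0.006 and 0.0005 m and angle between bracket_b's own z axis and vertical below 0.1 rad and angle between the x axis of bracket_b and the x axis of seat_left, either way round below 0.12 rad))) and contact force between the fingers and board below 0.3 N), for 0.3 s.
At the end, for the whole second after the job is handed in: Server within 20 mm of the red ring's centre; both brackets locked (within 6 mm sideways of the seats, 0.5 mm above to 6 mm below); board on them within 13 mm in x and 25 mm in y of the shelf seat, level; every cup present upright and still on the board (horizontal distance between server and red_ring below 0.02 m and angle between server's own z axis and vertical below 0.05 rad and (((x of bracket_a in the frame of seat_left between -0.006 and 0.006 m and y of bracket_a in the frame of seat_left between -0.006 and 0.006 m and z of bracket_a in the frame of seat_left between -0.006 and 0.0005 m and angle between bracket_a's own z axis and vertical below 0.1 rad and angle between the x axis of bracket_a and the x axis of seat_left, either way round below 0.12 rad) and (x of bracket_b in the frame of seat_right between -0.006 and 0.006 m and y of bracket_b in the frame of seat_right between -0.006 and 0.006 m and z of bracket_b in the frame of seat_right between -0.006 and 0.0005 m and angle between bracket_b's own z axis and vertical below 0.1 rad and angle between the x axis of bracket_b and the x axis of seat_right, either way round below 0.12 rad)) or ((x of bracket_a in the frame of seat_right between -0.006 and 0.006 m and y of bracket_a in the frame of seat_right between -0.006 and 0.006 m and z of bracket_a in the frame of seat_right between -0.006 and 0.0005 m and angle between bracket_a's own z axis and vertical below 0.1 rad and angle between the x axis of bracket_a and the x axis of seat_right, either way round below 0.12 rad) and (x of bracket_b in the frame of seat_left between -0.006 and 0.006 m and y of bracket_b in the frame of seat_left between -0.006 and 0.006 m and z of bracket_b in the frame of seat_left between -0.006 and 0.0005 m and angle between bracket_b's own z axis and vertical below 0.1 rad and angle between the x axis of bracket_b and the x axis of seat_left, either way round below 0.12 rad))) and x of board in the frame of shelf_seat between -0.013 and 0.013 m and y of board in the frame of shelf_seat between -0.025 and 0.025 m and z of board in the frame of shelf_seat between -0.006 and 0.005 m and angle between board's own z axis and vertical below 0.1 rad and angle between the y axis of board and the y axis of shelf_seat, either way round below 0.12 rad and x of cup_1 in the frame of board between -0.055 and 0.055 m and y of cup_1 in the frame of board between -0.16 and 0.16 m and z of cup_1 in the frame of board between 0.008 and 0.017 m and angle between each of cup_1, cup_2, cup_3's own z axis and vertical below 0.13 rad and linear speed of each of cup_1, cup_2, cup_3, server, board below 0.02 m/s and x of cup_2 in the frame of board between -0.055 and 0.055 m and y of cup_2 in the frame of board between -0.16 and 0.16 m and z of cup_2 in the frame of board between 0.008 and 0.017 m and x of cup_3 in the frame of board between -0.055 and 0.055 m and y of cup_3 in the frame of board between -0.16 and 0.16 m and z of cup_3 in the frame of board between 0.008 and 0.017 m); the robot touches nothing.
It fails at once if the server is lifted off the warmer or tipped (z of server in the frame of warmer above 0.035 m or angle between server's own z axis and vertical above 0.25 rad).
It fails at once if a bystander is knocked over or moved more than 40 mm (distance of any of sugar_jar, canister, scale, soap, milk_jug from where it was at the start of the episode above 0.04 m or angle between any of sugar_jar, canister, scale, soap, milk_jug's own z axis and vertical above 0.5 rad).
Of cup_1, cup_2, cup_3 only 1 to 3 are there at a start; the rules pass over those that are not, and their reading is None.
At some moment in a run one of server may be knocked a few centimetres aside while the robot is not near it.
It also fails if it takes over 210 s, if anything falls off the work surface, if the arm or the gripper's body presses on something with over 40 N, if the wrist force passes 120 N, or if a joint passes its speed limit or range.

## Working session

There is one attempt and no reset: what is moved stays moved. The work goes in short steps, Python scripts to look and compute and a tool call to move; the robot and the scene stay as the last step left them, time stands still between calls to the robot, and variables do not carry over. Pictures are saved under pics/ and viewed, at most 14 in all, crops included, and the job is handed in when it is done.

Besides the shell and the picture viewer there is one more tool, called by a JSON object that holds its "api" and its "payload". step_arm: Moves the arm, as the interface text tells. Its arguments: {"type":"object","properties":{"steps":{"type":"array","items":{"type":"number"}},"grip_force":{"type":"number"}},"required":["steps"]}

```bash
mkdir -p pics
cat > h.py <<'E'
import numpy as np, cv2, json
from cell import env
def shot(name, fn):
    c=env.read_camera(name); cv2.imwrite(f'pics/{fn}.png', c['image'][:,:,::-1])
    np.savez(f'pics/{fn}.npz', **{k:np.array(v) for k,v in c.items()}); return c
def load(fn):
    d=np.load(f'pics/{fn}.npz'); return {k:d[k] for k in d}
def ray(c,u,v):
    K,R,t=c['camera_matrix'],c['R'],c['t']
    return -R.T@t, R.T@(np.linalg.inv(K)@np.array([u,v,1.0]))
def plane(c,u,v,z):
    o,d=ray(c,u,v); return o+d*(z-o[2])/d[2]
def two(c1,p1,c2,p2):
    o1,d1=ray(c1,*p1); o2,d2=ray(c2,*p2); A=np.stack([d1,-d2],1)
    s=np.linalg.lstsq(A,o2-o1,rcond=None)[0]; a=o1+d1*s[0]; b=o2+d2*s[1]
    return (a+b)/2, np.linalg.norm(a-b)
def proj(c,X):
    p=c['camera_matrix']@(c['R']@np.array(X,float)+c['t']); return p[:2]/p[2]
E
python3 - <<'E'
from h import *
np.set_printoptions(precision=3,suppress=True)
for n in('top','side','wrist'):
    c=shot(n,n+'0'); print(n,-c['R'].T@c['t'],c['R'][2],c['camera_matrix'][0,0])
a=[cv2.imread(f'pics/{n}0.png') for n in('top','side','wrist')]
o=env.get_obs(); print(o['tool_pos'],o['tool_rot'],o['force'],o['grip_width'],o['time_s'])
E
```

```text
top [0.358 0.03  1.575] [ 0.127 -0.019 -0.992] 520.4938327668573
side [0.219 0.754 1.095] [ 0.257 -0.589 -0.766] 531.2454346984895
wrist [ 0.29  -0.587  0.383] [-0.257 -0.092 -0.962] 357.87833983620294
[ 0.22  -0.611  0.404] [-179.917    0.004   19.815] [-0.436 -0.261 -0.349] 0.08685087067742502 0.15
```

View pics/top0.png

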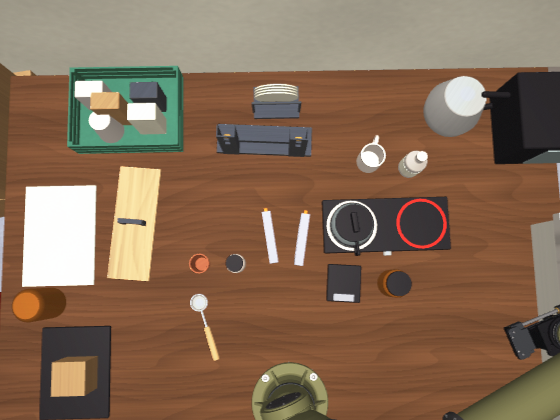

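View pics/side0.png

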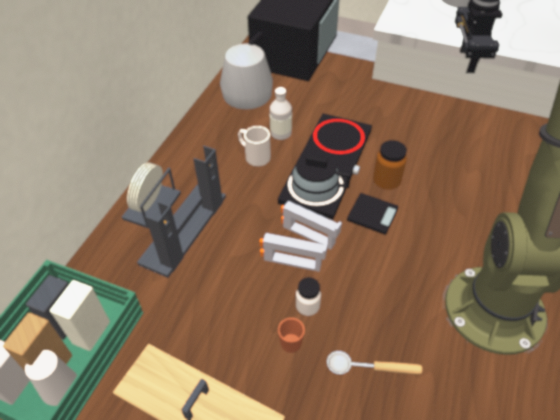

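The top view shows the server on the white ring (352,225) and the red ring at (421,223). The brackets are at (270,237) and (302,238), the rack at (265,140) and the board at (134,223) with its grip at (131,221). There is one terracotta cup at (199,263) and the jar at (235,263). No green cup is visible. The side view agrees: cup (291,330), jar (308,297).

```bash
python3 - <<'E'
import cv2
t=cv2.imread('pics/top0.png')[110:310,100:460]; s=cv2.imread('pics/side0.png')[95:420,110:420]
cv2.imwrite('pics/tc.png',cv2.resize(t,None,fx=2.2,fy=2.2,interpolation=cv2.INTER_CUBIC))
cv2.imwrite('pics/sc.png',cv2.resize(s,None,fx=1.8,fy=1.8,interpolation=cv2.INTER_CUBIC))
E
python3 - <<'E'
from h import *
np.set_printoptions(precision=3,suppress=True)
T=load('top0');S=load('side0')
def cen(c,f,box,mn=15):
    im=cv2.cvtColor(c['image'],cv2.COLOR_RGB2HSV); m=f(im[...,0].astype(int),im[...,1].astype(int),im[...,2].astype(int)).astype(np.uint8)
    x0,y0,x1,y1=box; k=np.zeros_like(m);k[y0:y1,x0:x1]=m[y0:y1,x0:x1]
    cs,_=cv2.findContours(k,cv2.RETR_EXTERNAL,cv2.CHAIN_APPROX_NONE)
    return [c for c in cs if cv2.contourArea(c)>mn]
red=lambda h,s,v:((h<6)|(h>174))&(s>150)&(v>120)
for n,c,b in(('top',T,(380,180,460,260)),('side',S,(290,100,390,170))):
    for k in cen(c,red,b,100):
        e=cv2.fitEllipse(k); print('red',n,e, plane(c,*e[0],0.025))
wh=lambda h,s,v:(s<60)&(v>150)
for n,c,b in(('top',T,(250,195,320,275)),('side',S,(250,195,350,275))):
    for k in cen(c,wh,b,40): print('brk',n,cv2.minAreaRect(k))
wood=lambda h,s,v:(h>12)&(h<30)&(s<150)&(v>170)
for k in cen(T,wood,(95,150,175,295),500):
    r=cv2.minAreaRect(k);print('board',r,[plane(T,*p,0.012)[:2] for p in cv2.boxPoints(r)],plane(T,*r[0],.012))
g=lambda h,s,v:(v<90)
for k in cen(T,g,(110,205,155,235),40):
    r=cv2.minAreaRect(k);print('grip',r,plane(T,*r[0],.062))
org=lambda h,s,v:(h>5)&(h<20)&(s>180)&(v>170)
for n,c,b in(('top',T,(255,195,320,220)),('side',S,(250,225,300,265))):
    for k in cen(c,org,b,1): print('claw',n,k.reshape(-1,2).mean(0))
E
```

```text
red top ((421.03887939453125, 223.12255859375), (48.591644287109375, 50.32219314575195), 120.71231079101562) [ 0.509 -0.408  0.025]
red side ((338.4149475097656, 135.91033935546875), (35.70558547973633, 52.16158676147461), 94.20098876953125) [ 0.51  -0.406  0.025]
brk top ((301.447509765625, 239.1306915283203), (10.008691787719727, 52.195491790771484), 7.853313446044922)
brk top ((269.5948791503906, 236.90707397460938), (51.9941291809082, 9.355238914489746), 81.11934661865234)
brk side ((294.173095703125, 260.1346130371094), (45.89117431640625, 10.78638744354248), 11.309932708740234)
brk side ((297.0429382324219, 235.86322021484375), (65.7531967163086, 27.305580139160156), 9.819300651550293)
brk side ((312.1814880371094, 216.37130737304688), (59.3799934387207, 22.527063369750977), 9.659893035888672)
brk side ((316.0, 200.0), (10.0, 48.0), 90.0)
board ((133.6890106201172, 223.29876708984375), (42.29528045654297, 113.74449157714844), 6.34019136428833) [array([0.37 , 0.533]), array([0.711, 0.502]), array([0.694, 0.374]), array([0.353, 0.409])] [0.53  0.455 0.012]
claw side [261. 251.]
claw side [260.417 241.   ]
```

View pics/tc.png

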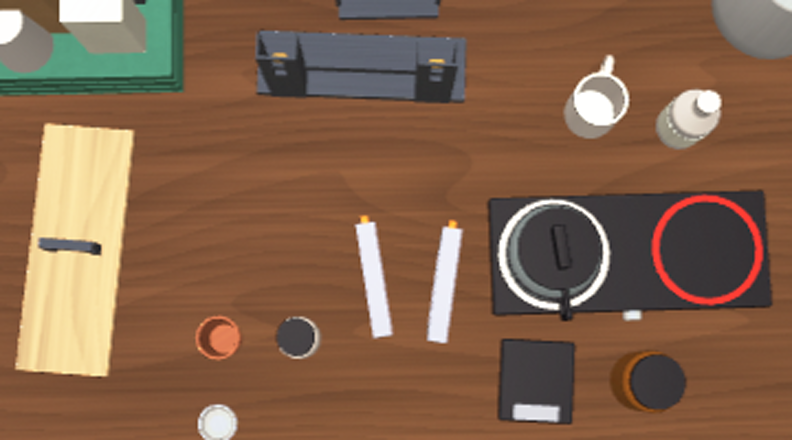

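View pics/sc.png

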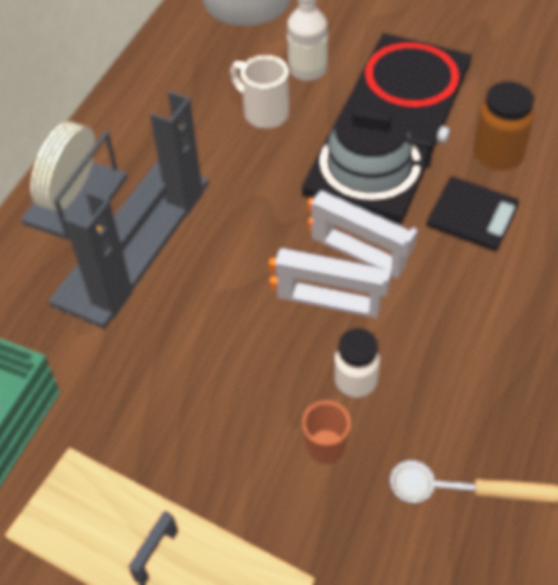

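The crops show the server bar at top px (355.5,222). The brackets stand clear, with claws at the far ends. The rack's uprights are at top px (227,137) and (297,140). One red cup and one jar are confirmed, with no green cup.

```bash
cat >> h.py <<'E'
def mv(target_xyz, yaw, obs=None):
    "tool-frame shift (mm) and turn (deg) from the present TCP to a TCP target with tool yaw"
    o=env.get_obs(); p=np.array(o['tool_pos']); y=np.radians(o['tool_rot'][2]); d=np.array(target_xyz)-p
    return np.array([d[0]*np.cos(y)+d[1]*np.sin(y), d[0]*np.sin(y)-d[1]*np.cos(y), -d[2]])*1000, o['tool_rot'][2]-yaw
E
python3 - <<'E'
from h import *
np.set_printoptions(precision=3,suppress=True)
T=load('top0');S=load('side0')
tc=lambda x,y:(100+x/2.2,110+y/2.2); sc=lambda x,y:(110+x/1.8,95+y/1.8)
for n,a,b in(('bar',(562,246),(372,119)),('brkL claw',(365,219),(272,262)),('brkL backtop',(366,224),(280,254)),('brkL fronttop',(383,335),(387,272)),
  ('brkR backtop',(452,228),(318,198)),('brkR fronttop',(438,340),(413,236)),('cup',(218,338),(327,424)),('jar',(297,338),(358,347)),('grip',(70,246),(153,545)),
  ('upL topfar',(265,32),(95,190)),('upR',(437,36),(180,105)),('orgL',(280,57),(100,229)),('rackbaseL',(258,95),(105,322))):
    print(n,*two(T,tc(*a),S,sc(*b)))
print([plane(T,*tc(*p),.13) for p in((556,226),(568,266))])
print('sugar',plane(T,*tc(297,338),.085),'canister',plane(T,*tc(657,382),.12),'base',[plane(T,*tc(*p),0.0) for p in((258,95),(465,101))])
E
```

```text
bar [ 0.508 -0.197  0.114] 0.00022977866603629129
brkL claw [0.558 0.057 0.059] 0.003209130951396469
brkL backtop [0.547 0.055 0.08 ] 0.0010103738325582053
brkL fronttop [0.402 0.036 0.088] 0.003763597090772611
brkR backtop [ 0.539 -0.059  0.075] 0.0013185315242326395
brkR fronttop [ 0.392 -0.036  0.084] 0.000667157849732103
cup [0.403 0.253 0.058] 0.0010070601830501796
jar [0.401 0.148 0.074] 0.0033404374334844275
grip [0.532 0.454 0.039] 0.0028453287080125365
upL topfar [0.748 0.163 0.245] 0.023741601386918894
upR [ 0.749 -0.044  0.199] 0.030369190592283057
orgL [0.75  0.157 0.159] 0.004043637735769083
rackbaseL [0.741 0.203 0.016] 0.003874447550127061
[array([ 0.532, -0.188,  0.13 ]), array([ 0.481, -0.201,  0.13 ])]
sugar [0.4   0.147 0.085] canister [ 0.332 -0.309  0.12 ] base [array([0.743, 0.204, 0.   ]), array([ 0.728, -0.087,  0.   ])]
```

{"api": "step_arm", "payload": {"steps": [1,41,-29,0,0,1,41,-29,0,0,1,41,-29,0,0,1,41,-29,0,0,1,41,-29,0,0,1,41,-29,0,0,1,41,-29,0,0,1,41,-29,0,0,1,41,-29,0,0,1,41,-29,0,0,1,0,0,0,6,1,0,0,0,0], "grip_force": 30}}

```text
time_s: 1.65
tool_pos: [0.5078, -0.1993, 0.4044]
tool_rot: [-180.0, 0.0, 13.9]
force: [0.1, -0.7, -0.4]
grip_width: 0.0871
grasp_force: 0.0
```

Run:
```python
from h import *
np.set_printoptions(precision=3,suppress=True)
c=shot('wrist','w1'); o=env.get_obs(); print(o['tool_pos'],o['tool_rot'],o['force'],-c['R'].T@c['t']); print(mv((.508,-.197,.29),14))
print(proj(c,(.508,-.197,.13)),proj(c,(.509,-.408,.025)))
cv2.imwrite('pics/w1.png',cv2.resize(c['image'][:,:,::-1],None,fx=1.2,fy=1.2))
```

```text
[ 0.507 -0.2    0.404] [179.997   0.042  13.894] [-0.287 -0.16  -0.032] [ 0.58  -0.183  0.384]
(array([  1.238,  -2.871, 114.439]), np.float64(-0.10565742707123249))
[279.882 214.694] [474.813 232.213]
```

View pics/w1.png

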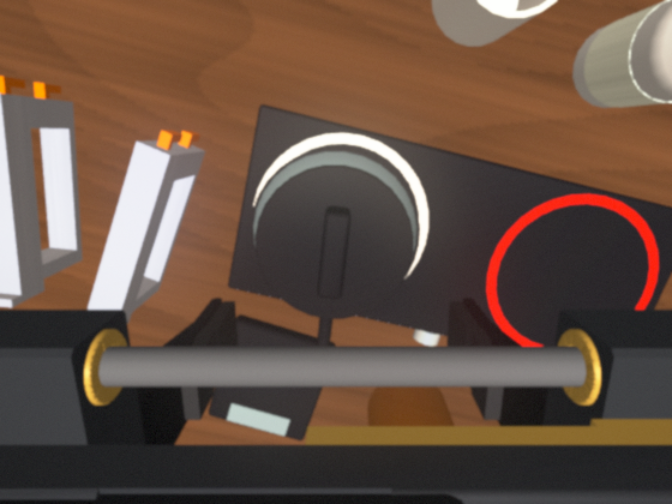

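The wrist view shows the bar from (337,208) to (330,297), with the red ring centred near (573,270), in 1.2x pixels. The bar lies between the fingers and nearly along tool x.

Run:
```python
from h import *
np.set_printoptions(precision=3,suppress=True)
c=load('w1')
a=plane(c,337/1.2,208/1.2,.13);b=plane(c,330.5/1.2,297/1.2,.13);print(a,b,np.degrees(np.arctan2(*(a-b)[1::-1])),(a+b)/2,np.linalg.norm(a-b))
m=(a+b)/2; print(mv((m[0],m[1],.29),0))
print(plane(c,573/1.2,271/1.2,.025))
e=[plane(c,262/1.2,106/1.2,.025),plane(c,230/1.2,286/1.2,.025)];print(e,np.degrees(np.arctan2(*(e[0]-e[1])[1::-1])))
```

```text
[ 0.538 -0.19   0.13 ] [ 0.482 -0.2    0.13 ] 9.596435273279324 [ 0.51  -0.195  0.13 ] 0.056869805434357046
(array([  3.683,  -4.216, 114.439]), np.float64(13.894342572928768))
[ 0.516 -0.408  0.025]
[array([ 0.585, -0.117,  0.025]), array([ 0.43 , -0.118,  0.025])] 0.4882304128744389
```

{"api": "step_arm", "payload": {"steps": [1,4,-4,30,4,1,0,0,40,0,1,0,0,30,0,1,0,0,14,0,1,0,0,0,0,0,0,0,0,0,0,0,0,0,0,0,0,0,0,0,0,0,0,0,0,0,0,0,0,0], "grip_force": 15}}

```text
time_s: 2.95
tool_pos: [0.5107, -0.1949, 0.2908]
tool_rot: [180.0, -0.0, 9.8]
force: [-1.2, -0.6, -0.2]
grip_width: 0.045
grasp_force: 0.0
```

Run:
```python
from h import *
o=env.get_obs(); p=o['tool_pos']; print(p,o['tool_rot'],o['force'],o['grip_width'],mv((.510,-.408,p[2]),10))
```

```text
[ 0.51067285 -0.19489737  0.2908469 ] [ 1.79988319e+02 -3.90867931e-03  9.81412808e+00] [-1.18721809 -0.56516542 -0.21958248] 0.044991478983130447 (array([-36.98687277, 209.86937493,  -0.        ]), np.float64(-0.18587191947685433))
```

{"api": "step_arm", "payload": {"steps": [0,0,0,0,0,0,0,0,0,0,0,0,0,0,0,0,0,0,0,0,0,0,0,0,0]}}

```text
time_s: 3.58
tool_pos: [0.5106, -0.1946, 0.2907]
tool_rot: [-180.0, 0.0, 9.8]
force: [-1.0, 1.9, 0.8]
grip_width: 0.0159
grasp_force: 14.8
```

{"api": "step_arm", "payload": {"steps": [0,-2,10,0,0,0,-4,22,0,0,0,-4,22,0,0,0,-4,22,0,0,0,-4,22,0,0,0,-4,22,0,0,0,-4,22,0,0,0,-4,22,0,0,0,-4,22,0,0,0,-3,16,0,0,0,0,8,0,0,0,0,0,0,0]}}

```text
time_s: 5.08
tool_pos: [0.5097, -0.4095, 0.2908]
tool_rot: [179.9, 0.0, 9.8]
force: [-0.8, -1.4, 1.5]
grip_width: 0.0155
grasp_force: 15.0
```

Run:
```python
from h import *
np.set_printoptions(precision=3,suppress=True)
o=env.get_obs(); p=o['tool_pos']; print(p,o['tool_rot'],o['force'],o['grip_width'],mv((.510,-.408,p[2]),10))
```

```text
[ 0.51  -0.41   0.291] [179.866   0.023   9.765] [-0.778 -1.442  1.548] 0.015508524659961699 (array([ 0.566, -1.45 , -0.   ]), np.float64(-0.2354238862943241))
```

{"api": "step_arm", "payload": {"steps": [1,0,0,0,0,1,0,0,0,0,1,0,0,0,0,1,0,0,0,0,1,0,0,0,0,1,0,0,-20,0,1,0,0,-40,0,1,0,0,-50,0,1,0,0,-50,0,1,0,0,-50,0]}}

```text
time_s: 6.32
tool_pos: [0.5097, -0.4077, 0.5044]
tool_rot: [179.9, -0.1, 9.8]
force: [1.3, -0.4, -0.1]
grip_width: 0.087
grasp_force: 0.0
```

{"api": "step_arm", "payload": {"steps": [1,19,-43,0,0,1,19,-43,0,0,1,19,-43,0,0,1,19,-43,0,0,1,19,-43,0,0,1,19,-43,0,0,1,19,-43,0,0,1,19,-43,0,0,1,19,-43,0,0,1,19,-43,0,0,1,0,0,0,10,1,0,0,0,0]}}

```text
time_s: 7.82
tool_pos: [0.6238, 0.0485, 0.5021]
tool_rot: [180.0, -0.1, -0.0]
force: [0.7, -1.0, 0.7]
grip_width: 0.087
grasp_force: 0.0
```

Run:
```python
from h import *
np.set_printoptions(precision=3,suppress=True)
c=shot('wrist','w2');t=shot('top','top2'); o=env.get_obs(); print(o['tool_pos'],o['tool_rot'],o['force'],-c['R'].T@c['t'])
cv2.imwrite('pics/w2.png',cv2.resize(c['image'][:300,:,::-1],None,fx=1.4,fy=1.4,interpolation=cv2.INTER_CUBIC))
```

```text
[0.624 0.047 0.502] [179.961  -0.061  -0.089] [ 0.029 -0.3   -0.314] [0.698 0.047 0.482]
```

View pics/w2.png

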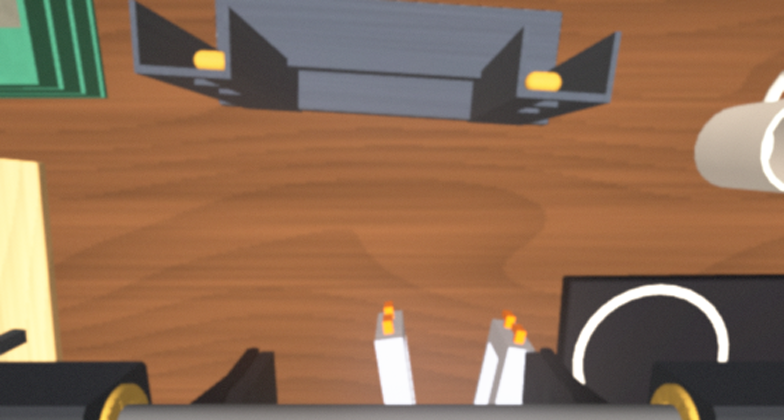

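The rack is seen from above: upright top front edges run (138,73)–(226,79) and (520,95)–(611,102) in 1.4x pixels. Rollers are at (210,60) and (543,81), and bracket claws at (388,318) and (513,325). I'll zoom on the edges.

Run:
```python
from h import *
c=load('w2'); im=c['image'][:,:,::-1]
a=im[35:90,90:180]; b=im[35:90,360:450]
cv2.imwrite('pics/z2.png',np.vstack([cv2.resize(x,None,fx=5,fy=5,interpolation=cv2.INTER_CUBIC) for x in(a,b)]))
```

```text
(no output)
```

View pics/z2.png

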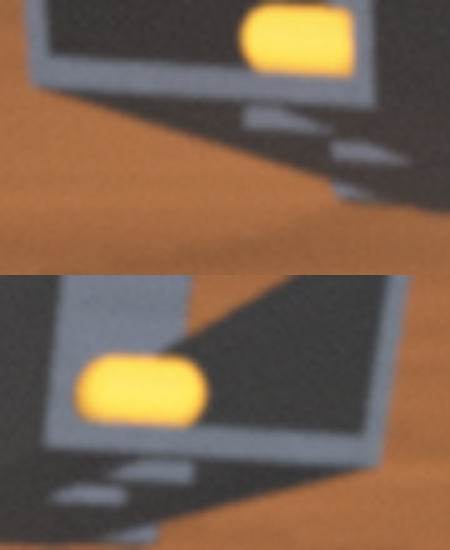

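Run:
```python
from h import *
np.set_printoptions(precision=4,suppress=True)
c=load('w2'); px=np.array([(90+32/5,35+84/5),(90+376/5,35+106/5),(360+45/5,35+172/5),(360+378/5,35+191/5)])-.4
P=[plane(c,*p,.199) for p in px]; print(*P,sep='\n')
L=(P[0]+P[1])/2;R=(P[2]+P[3])/2;d=L-R;print('L',L,'R',R,np.linalg.norm(d),'yaw',np.degrees(np.arctan2(-d[0],d[1])),[np.linalg.norm(P[i]-P[i+1]) for i in(0,2)])
T=load('top2')
for p in P: print(proj(T,p))
# bracket claws upper/lower orange
im=cv2.cvtColor(c['image'],cv2.COLOR_RGB2HSV);m=cv2.inRange(im,(3,180,150),(22,255,255));m[:200]=0
n,l,s,ce=cv2.connectedComponentsWithStats(m);print([(s[i],ce[i]) for i in range(1,n) if s[i,4]>8])
# height check using top cam row of same edges
W=(c['image'][:,:,::-1])
cv2.imwrite('pics/z3.png',np.hstack([cv2.resize(W[200:300,240:400],None,fx=3,fy=3,interpolation=cv2.INTER_CUBIC),cv2.resize(T['image'][115:165,205:325,::-1],(320,300)) if 0 else cv2.resize(T['image'][115:165,210:320,::-1],(310,300))[:, :310]]))
h=cv2.cvtColor(T['image'],cv2.COLOR_RGB2HSV).astype(int);m=(((h[...,0]<6)|(h[...,0]>174))&(h[...,1]>150)&(h[...,2]>120));print('red visible',m[190:260,390:455].sum())
```

```text
[0.7412 0.1842 0.199 ]
[0.7382 0.1344 0.199 ]
[ 0.7291 -0.0151  0.199 ]
[ 0.7264 -0.0645  0.199 ]
L [0.7397 0.1593 0.199 ] R [ 0.7277 -0.0398  0.199 ] 0.19944702771581702 yaw -3.4293020044826044 [np.float64(0.04987369321069949), np.float64(0.049537936955263456)]
[216.2781 136.1954]
[234.6943 136.9057]
[289.8983 139.076 ]
[308.1359 139.6663]
[(array([274, 215,   7,  19,  79], dtype=int32), array([276.9747, 222.9367])), (array([359, 222,  17,  22, 115], dtype=int32), array([366.3304, 230.8348]))]
red visible 304
```

View pics/z3.png

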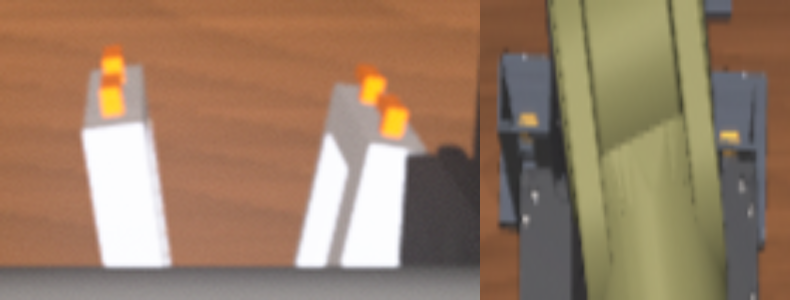

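Run:
```python
from h import *
np.set_printoptions(precision=4,suppress=True)
T=load('top0');W=load('w2')
for n,r,b in(('R',((301.4475,239.1307),(10.0087,52.1955),7.8533),(240+388/3,200+146/3)),('L',((269.5949,236.907),(51.994,9.355),81.119),(240+115/3,200+125/3))):
    q=cv2.boxPoints(r); q=q[np.argsort(q[:,1])]; bk=(q[0]+q[1])/2; fr=(q[2]+q[3])/2
    B=plane(T,*bk,.08);F=plane(T,*fr,.088);w=plane(W,*b,.08)
    print(n,'back',B,'front',F,'len',np.linalg.norm((B-F)[:2]),'wristback',w,two(T,bk,W,b))
    yaw=np.arctan2(*(w-F)[1::-1]); m=w-.075*np.array([np.cos(yaw),np.sin(yaw),0])
    print('  yaw',np.degrees(yaw),'len',np.linalg.norm((w-F)[:2]),'mid',m,mv((m[0],m[1],.30),np.degrees(yaw)))
```

```text
R back [ 0.5398 -0.057   0.08  ] front [ 0.3913 -0.0318  0.088 ] len 0.15066912882124206 wristback [ 0.5406 -0.0547  0.08  ] (array([ 0.5398, -0.0563,  0.0772]), np.float64(0.0018196968767308784))
  yaw -8.71412313586245 len 0.1511034005568569 mid [ 0.4665 -0.0434  0.08  ] (array([-157.2161,   90.8418,  201.6495]), np.float64(8.625382902004674))
L back [0.5484 0.057  0.08  ] front [0.3997 0.037  0.088 ] len 0.15004528323084215 wristback [0.5497 0.0545 0.08  ] (array([0.5487, 0.0558, 0.0774]), np.float64(0.002494144830238665))
  yaw 6.651928247350957 len 0.15102656537624642 mid [0.4752 0.0458 0.08  ] (array([-148.6181,    1.6636,  201.6495]), np.float64(-6.740668481208733))
```

{"api": "step_arm", "payload": {"steps": [1,-40,23,0,0,1,-40,23,0,0,1,-40,23,0,0,1,-37,22,0,0,1,0,0,0,8.7,1,0,0,50,0,1,0,0,50,0,1,0,0,50,0,1,0,0,40,0,1,0,0,0,0]}}

```text
time_s: 9.18
tool_pos: [0.4651, -0.0433, 0.3086]
tool_rot: [-180.0, 0.3, -8.9]
force: [0.4, -0.5, 0.1]
grip_width: 0.0869
grasp_force: 0.0
```

Run:
```python
from h import *
np.set_printoptions(precision=4,suppress=True)
o=env.get_obs();print(o['tool_rot'],o['force'],mv((.4665,-.0445,.231),-8.7))
```

```text
[-179.9984    0.3369   -8.8618] [ 0.3699 -0.5026  0.0991] (array([ 1.5486,  1.0181, 77.6016]), np.float64(-0.16182106259672224))
```

{"api": "step_arm", "payload": {"steps": [1,1,1,30,0,1,0,0,30,0,1,0,0,18,0,0,0,0,0,0,0,0,0,0,0,0,0,0,0,0,0,0,0,0,0,0,0,0,0,0,0,0,0,0,0,0,0,0,0,0,0,0,0,0,0,0,0,0,0,0], "grip_force": 40}}

```text
time_s: 10.68
tool_pos: [0.4674, -0.0437, 0.2327]
tool_rot: [180.0, 0.0, -8.9]
force: [-0.3, -0.2, -0.5]
grip_width: 0.0239
grasp_force: 39.7
```

Run:
```python
from h import *
np.set_printoptions(precision=4,suppress=True)
o=env.get_obs();print(o['tool_pos'],o['tool_rot'],o['force'],o['grip_width'],o['wrist_torque'])
```

```text
[ 0.4674 -0.0437  0.2327] [179.9922   0.0092  -8.8896] [-0.3248 -0.1678 -0.4551] 0.023860888580082742 [-0.1024 -0.0264  0.0322]
```

{"api": "step_arm", "payload": {"steps": [0,0,0,-30,0,0,0,0,-45,0,0,0,0,-48,0,0,25,-6,0,0,0,35,-8,0,0,0,40,-9,0,0,0,35,-8,0,0,0,17,-3,0,0,0,0,0,0,-5.4,0,0,0,0,0,0,0,0,0,0]}}

```text
time_s: 12.05
tool_pos: [0.6226, -0.0336, 0.3553]
tool_rot: [180.0, 0.1, -3.6]
force: [0.1, 0.0, -2.7]
grip_width: 0.0238
grasp_force: 39.7
```

Run:
```python
from h import *
np.set_printoptions(precision=4,suppress=True)
o=env.get_obs();print(o['tool_pos'],o['tool_rot'],o['force'],o['grip_width'],o['wrist_torque'],mv((.6528,-.0353,.3557),-3.43))
c=shot('wrist','w4');cv2.imwrite('pics/w4.png',cv2.resize(c['image'][:300,:,::-1],None,fx=1.4,fy=1.4,interpolation=cv2.INTER_CUBIC))
```

```text
[ 0.6226 -0.0336  0.3553] [179.9907   0.0526  -3.5752] [ 0.0995  0.0189 -2.6657] 0.023808797022251835 [-0.0073  0.0166  0.0536] (array([30.2559, -0.2236, -0.4022]), np.float64(-0.14519654429080875))
```

View pics/w4.png

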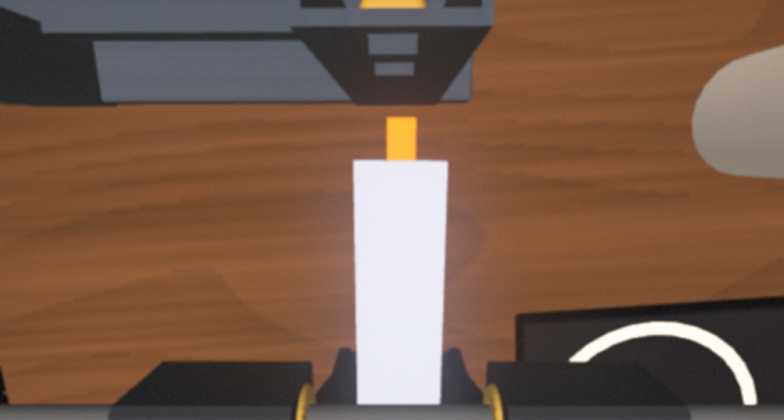

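The right upright's slot is centred at px (392,44) and the claw at (402,138), so I'll work out the lateral offset.

Run:
```python
from h import *
np.set_printoptions(precision=4,suppress=True)
c=load('w4'); g=lambda u,v,z: plane(c,u/1.4,v/1.4,z)
xa=np.array([np.cos(np.radians(-3.43)),np.sin(np.radians(-3.43))]); ya=np.array([-xa[1],xa[0]])
mid=(np.array([.7397,.1593])+np.array([.7277,-.0398]))/2
f=lambda p:(np.array([(p[:2]-mid)@xa,(p[:2]-mid)@ya])*1000)
zt=.0027+.12+.08
for n,u,v,z in(('claw base L',387,160,.185),('claw base R',417,160,.185),('top back L',354,160,.203),('top back R',448,160,.203),('slot TL',367,35,.191),('slot TR',418,35,.191),('slot BL',369,54,.164),('slot BR',414,54,.164),('plateL',299,25,.199),('plateR',494,25,.199)):
    print(n,f(g(u,v,z)))
# roller center for column check and bar
```

```text
claw base L [-31.7772 -98.1118]
claw base R [ -31.8013 -106.7629]
top back L [-31.6156 -90.1302]
top back R [ -31.6821 -113.9815]
slot TL [ -0.4197 -93.3376]
slot TR [  -0.4532 -106.5842]
slot BL [ -0.104  -92.3461]
slot BR [  -0.1399 -106.3591]
plateL [  0.1501 -77.2346]
plateR [   0.0306 -124.8329]
```

{"api": "step_arm", "payload": {"steps": [0,0,-2.3,0,0,0,8,0,0,0,0,8,0,0,0,0,8,0,0,0,0,6,0,0,0,0,0,0,0,0]}}

```text
time_s: 12.85
tool_pos: [0.6534, -0.0331, 0.3554]
tool_rot: [-180.0, 0.0, -3.5]
force: [-0.9, -0.4, -1.8]
grip_width: 0.0239
grasp_force: 39.7
```

{"api": "step_arm", "payload": {"steps": [0,1.5,0,0,0,0,1,0,0,0,0,0,0,0,0]}}

```text
time_s: 13.22
tool_pos: [0.6548, -0.0331, 0.3556]
tool_rot: [180.0, 0.1, -3.5]
force: [-5.8, 0.2, 0.1]
grip_width: 0.0235
grasp_force: 39.7
```

{"api": "step_arm", "payload": {"steps": [0,-0.5,0,4,0,0,0,0,4,0,0,0,0,3,0,0,0,0,0,0]}}

```text
time_s: 13.72
tool_pos: [0.6544, -0.033, 0.345]
tool_rot: [180.0, 0.1, -3.5]
force: [-6.5, -0.0, 2.0]
grip_width: 0.0237
grasp_force: 39.7
```

{"api": "step_arm", "payload": {"steps": [0,0,0,2,0,0,0,0,1,0,0,0,0,0,0]}}

```text
time_s: 14.1
tool_pos: [0.6539, -0.0331, 0.343]
tool_rot: [179.9, 0.2, -3.5]
force: [-10.5, -0.4, 8.1]
grip_width: 0.0235
grasp_force: 39.9
```

{"api": "step_arm", "payload": {"steps": [0.6,0,0,0,0,0.6,0,0,0,0,0.6,0,0,0,0,0.6,0,0,-15,0,0.6,0,0,-30,0,0,0,0,0,0,0,25,0,0,0,0,31,0,0,0,0,0,0,0,0,0,0,0,0,0,0,0,0,0,0]}}

```text
time_s: 15.48
tool_pos: [0.7103, -0.0364, 0.3869]
tool_rot: [180.0, 0.0, -3.5]
force: [-0.5, 0.7, 0.3]
grip_width: 0.0031
grasp_force: 0.0
```

Run:
```python
from h import *
np.set_printoptions(precision=4,suppress=True)
o=env.get_obs();print(o['tool_pos'],o['tool_rot'],o['force'],o['grip_width'])
print(mv((.7277-.0165,-.0398+.001,.372),-3.43))
```

```text
[ 0.7103 -0.0364  0.3869] [179.9832   0.0116  -3.4706] [-0.5263  0.659   0.2741] 0.003146853284485638
(array([ 1.0448,  2.3294, 14.9372]), np.float64(-0.04060634583459022))
```

{"api": "step_arm", "payload": {"steps": [0,0,0,8,0,0,0,0,5,0,0,0,0,2,0,0,0,0,0,0]}}

```text
time_s: 15.98
tool_pos: [0.7105, -0.0366, 0.3728]
tool_rot: [180.0, -0.0, -3.5]
force: [-3.1, 0.4, 4.7]
grip_width: 0.0006
grasp_force: 2.6
```

{"api": "step_arm", "payload": {"steps": [0,0,0,2,0,0,0,0,0,0]}}

```text
time_s: 16.23
tool_pos: [0.7105, -0.0366, 0.3706]
tool_rot: [180.0, -0.0, -3.5]
force: [-2.6, -0.5, 4.3]
grip_width: 0.0002
grasp_force: 2.6
```

{"api": "step_arm", "payload": {"steps": [0,0,0,2,0,0,0,0,0,0]}}

```text
time_s: 16.48
tool_pos: [0.7107, -0.0366, 0.3679]
tool_rot: [180.0, 0.0, -3.5]
force: [-2.6, 0.7, 5.0]
grip_width: 0.0007
grasp_force: 2.5
```

{"api": "step_arm", "payload": {"steps": [0,0,0,2,0,0,0,0,0,0]}}

```text
time_s: 16.73
tool_pos: [0.7107, -0.0365, 0.3672]
tool_rot: [180.0, -0.0, -3.5]
force: [-4.2, -0.7, 9.0]
grip_width: 0.0007
grasp_force: 4.9
```

{"api": "step_arm", "payload": {"steps": [0,0,0,1.5,0,0,0,0,0,0]}}

```text
time_s: 16.98
tool_pos: [0.7106, -0.0364, 0.3671]
tool_rot: [180.0, -0.1, -3.5]
force: [-7.2, -0.0, 14.7]
grip_width: 0.0006
grasp_force: 7.2
```

{"api": "step_arm", "payload": {"steps": [0,0,0,1.5,0,0,0,0,0,0]}}

```text
time_s: 17.23
tool_pos: [0.7105, -0.0364, 0.367]
tool_rot: [179.9, -0.1, -3.5]
force: [-8.8, -0.3, 19.0]
grip_width: 0.0002
grasp_force: 9.6
```

{"api": "step_arm", "payload": {"steps": [0,0,0,1.5,0,0,0,0,0,0]}}

```text
time_s: 17.48
tool_pos: [0.7104, -0.0363, 0.3669]
tool_rot: [179.9, -0.2, -3.5]
force: [-11.3, -0.4, 23.3]
grip_width: 0.0
grasp_force: 11.9
```

{"api": "step_arm", "payload": {"steps": [0,0,0,-25,0,0.9,0,0,-45,0,1,-40,-11,0,0,1,-40,-12,0,0,1,-40,-11,0,0,1,-40,-11,0,0,1,-40,-11,0,0,1,-40,-11,0,0,1,0,0,40,-10.1,1,0,0,45,0,1,0,0,45,0,1,0,0,0,0]}}

```text
time_s: 18.98
tool_pos: [0.4736, 0.0446, 0.2978]
tool_rot: [-179.9, 0.4, 6.6]
force: [-0.4, -0.7, 0.1]
grip_width: 0.0867
grasp_force: 0.0
```

Run:
```python
from h import *
np.set_printoptions(precision=4,suppress=True)
o=env.get_obs();print(o['tool_rot'],o['force'],mv((.4752,.0460,.2327),6.65))
c=shot('side','s5')
cv2.imwrite('pics/s5.png',cv2.resize(c['image'][130:340,110:370,::-1],None,fx=3,fy=2.8,interpolation=cv2.INTER_CUBIC))
```

```text
[-179.9185    0.4205    6.6407] [-0.4021 -0.6681  0.0978] (array([ 1.7497, -1.2544, 65.0994]), np.float64(-0.009270654655689547))
```

View pics/s5.png

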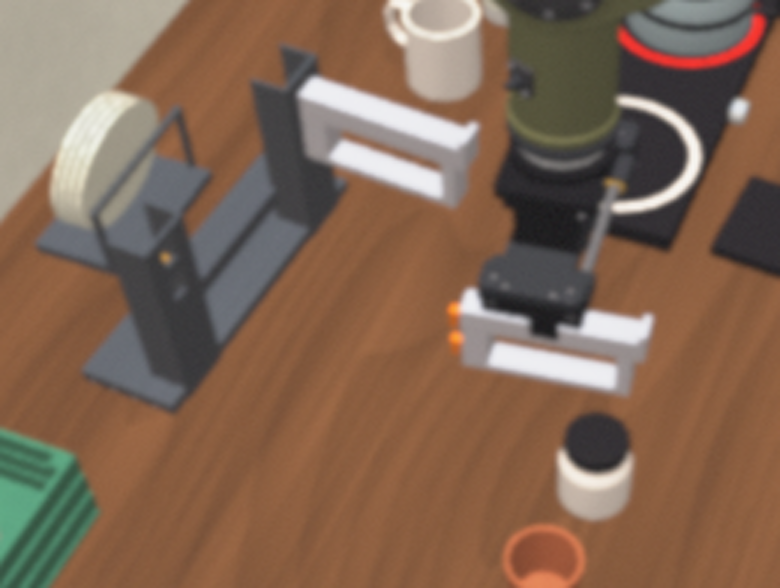

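The right bracket hangs in its upright, with its back top at (305,85) and lip at (472,128). The server is on the red ring, and the gripper is poised over the left bracket.

{"api": "step_arm", "payload": {"steps": [1,1.7,-1.2,30,0,1,0,0,25,0,1,0,0,10,0,0,0,0,0,0,0,0,0,0,0,0,0,0,0,0,0,0,0,0,0,0,0,0,0,0,0,0,0,0,0,0,0,0,0,0,0,0,0,0,0,0,0,0,0,0]}}

```text
time_s: 20.52
tool_pos: [0.4769, 0.0463, 0.2362]
tool_rot: [-180.0, 0.0, 6.6]
force: [0.4, -0.1, -1.0]
grip_width: 0.0238
grasp_force: 39.6
```

Run:
```python
from h import *
np.set_printoptions(precision=4,suppress=True)
o=env.get_obs();print(o['tool_pos'],o['tool_rot'],o['force'],o['grip_width'])
s=np.array([.7397,.1593])-.105*np.array([.9982,-.0598]); print(s,mv((s[0],s[1],o['tool_pos'][2]+.123),-3.5))
```

```text
[0.4769 0.0463 0.2362] [-179.9996    0.0067    6.6175] [ 0.4379 -0.139  -0.9501] 0.023845215269757466
[0.6349 0.1656] (array([ 170.6812, -100.2764, -123.    ]), np.float64(10.117509218746827))
```

{"api": "step_arm", "payload": {"steps": [0,0,0,-30,0,0,0,0,-45,0,0,0,0,-48,0,0,24,-14,0,0,0,34,-20,0,0,0,40,-24,0,0,0,40,-23,0,0,0,22,-13,0,0,0,11,-6,0,0,0,0,0,0,10.1,0,0,0,0,0]}}

```text
time_s: 21.9
tool_pos: [0.635, 0.1647, 0.3589]
tool_rot: [179.9, 0.0, -3.4]
force: [0.5, 0.2, -0.7]
grip_width: 0.0239
grasp_force: 39.6
```

Run:
```python
from h import *
np.set_printoptions(precision=4,suppress=True)
o=env.get_obs();print(o['tool_pos'],o['tool_rot'],o['force'],o['grip_width'],mv((.6349,.1656,.3592),-3.5))
c=shot('wrist','w6');cv2.imwrite('pics/w6.png',cv2.resize(c['image'][:300,:,::-1],None,fx=1.4,fy=1.4,interpolation=cv2.INTER_CUBIC))
```

```text
[0.635  0.1647 0.3589] [179.9279   0.0463  -3.4115] [ 0.4856  0.213  -0.6561] 0.023855436024273414 (array([-0.1448, -0.8466, -0.3232]), np.float64(0.08845041172754797))
```

View pics/w6.png

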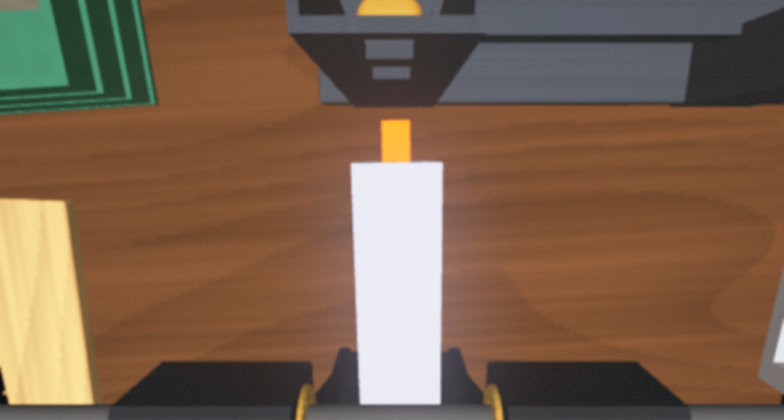

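The slot centre is at column 390 and the claw centre at 396.5. The bracket is straight.

Run:
```python
from h import *
np.set_printoptions(precision=4,suppress=True)
c=load('w6'); g=lambda u,v,z: plane(c,u/1.4,v/1.4,z)
xa=np.array([np.cos(np.radians(-3.43)),np.sin(np.radians(-3.43))]); ya=np.array([-xa[1],xa[0]])
mid=(np.array([.7397,.1593])+np.array([.7277,-.0398]))/2
f=lambda p:(np.array([(p[:2]-mid)@xa,(p[:2]-mid)@ya])*1000)
for n,u,v,z in(('claw base',396.5,162,.185),('top back',397,162,.203),('slot T',389.5,40,.191),('slot B',391.5,78,.149),('slotBB',391,66,.149),('plateL',287,32,.199),('plateR',477,32,.199)):
    print(n,f(g(u,v,z)))
```

```text
claw base [-31.8519  97.9159]
top back [-31.6467  97.7441]
slot T [-0.3674 99.7301]
slot B [-3.937  99.7099]
slotBB [-0.0853 99.8681]
plateL [ -0.1709 125.3564]
plateR [-0.1457 77.6014]
```

{"api": "step_arm", "payload": {"steps": [0,0,-2,0,0,0,8,0,0,0,0,8,0,0,0,0,8,0,0,0,0,6,0,0,0,0,1.5,0,0,0,0,0,0,0,0]}}

```text
time_s: 22.82
tool_pos: [0.6667, 0.1654, 0.3589]
tool_rot: [180.0, 0.1, -3.5]
force: [-1.3, -0.7, -2.7]
grip_width: 0.0237
grasp_force: 39.6
```

{"api": "step_arm", "payload": {"steps": [0,0.5,0,0,0,0,0,0,0,0]}}

```text
time_s: 23.08
tool_pos: [0.6668, 0.1655, 0.3589]
tool_rot: [180.0, 0.1, -3.5]
force: [-3.3, -0.6, -2.3]
grip_width: 0.0238
grasp_force: 39.6
```

{"api": "step_arm", "payload": {"steps": [0,0,0,4,0,0,0,0,4,0,0,0,0,3,0,0,0,0,2,0,0,0,0,0,0]}}

```text
time_s: 23.7
tool_pos: [0.6664, 0.1666, 0.3478]
tool_rot: [-180.0, 0.0, -3.4]
force: [-8.0, 0.1, 3.7]
grip_width: 0.0239
grasp_force: 39.8
```

{"api": "step_arm", "payload": {"steps": [0,0,0,1,0,0,0,0,0,0]}}

```text
time_s: 23.95
tool_pos: [0.6663, 0.1668, 0.3474]
tool_rot: [-179.9, 0.0, -3.4]
force: [-8.2, 0.0, 7.1]
grip_width: 0.0239
grasp_force: 39.8
```

{"api": "step_arm", "payload": {"steps": [0.6,0,0,0,0,0.6,0,0,0,0,0.6,0,0,0,0,0.6,0,0,-15,0,0.6,0,0,-28,0,0,0,0,0,0,0,25,0,0,0,0,31,0,0,0,0,0,0,0,0,0,0,0,0,0,0,0,0,0,0]}}

```text
time_s: 25.32
tool_pos: [0.7225, 0.1624, 0.3885]
tool_rot: [180.0, 0.0, -3.4]
force: [0.7, 1.0, 0.5]
grip_width: 0.0029
grasp_force: 0.0
```

{"api": "step_arm", "payload": {"steps": [0,0,0,8,0,0,0,0,6,0,0,0,0,2,0,0,0,0,0,0]}}

```text
time_s: 25.82
tool_pos: [0.7229, 0.162, 0.373]
tool_rot: [180.0, -0.0, -3.5]
force: [-2.6, -0.8, 4.7]
grip_width: 0.0004
grasp_force: 2.4
```

{"api": "step_arm", "payload": {"steps": [0,0,0,3,0,0,0,0,0,0]}}

```text
time_s: 26.08
tool_pos: [0.723, 0.1622, 0.3696]
tool_rot: [-180.0, -0.0, -3.5]
force: [-1.8, 0.6, 4.2]
grip_width: 0.0005
grasp_force: 2.1
```

{"api": "step_arm", "payload": {"steps": [0,0,0,3,0,0,0,0,0,0]}}

```text
time_s: 26.32
tool_pos: [0.7231, 0.1622, 0.3672]
tool_rot: [-180.0, -0.0, -3.5]
force: [-2.9, -1.3, 6.7]
grip_width: 0.0003
grasp_force: 3.6
```

{"api": "step_arm", "payload": {"steps": [0,0,0,2,0,0,0,0,0,0]}}

```text
time_s: 26.58
tool_pos: [0.7229, 0.1623, 0.3671]
tool_rot: [-180.0, -0.1, -3.5]
force: [-4.9, -1.7, 12.8]
grip_width: 0.0004
grasp_force: 6.6
```

{"api": "step_arm", "payload": {"steps": [0,0,0,2,0,0,0,0,2,0,0,0,0,1,0,0,0,0,0,0]}}

```text
time_s: 27.08
tool_pos: [0.7225, 0.1625, 0.3668]
tool_rot: [-180.0, -0.3, -3.5]
force: [-11.1, -2.3, 28.1]
grip_width: 0.0005
grasp_force: 14.0
```

Run:
```python
from h import *
np.set_printoptions(precision=4,suppress=True)
o=env.get_obs();print(o['tool_pos'],o['force'])
b=np.array([[.711,.502],[.694,.374],[.37,.533],[.353,.409]])
m=b.mean(0);print('board',m,np.degrees(np.arctan2(*(b[1]-b[3])[1::-1])),np.degrees(np.arctan2(*(b[0]-b[2])[1::-1])))
print(plane(load('top0'),131.5,221.8,.062))
```

```text
[0.7225 0.1625 0.3668] [-11.0582  -2.2711  28.1363]
board [0.532  0.4545] -5.8602769814708715 -5.194428907734811
[0.5286 0.4477 0.062 ]
```

{"api": "step_arm", "payload": {"steps": [0,0,0,-30,0,0,0,0,-40,0,1,-26,-34,0,0,1,-26,-34,0,0,1,-26,-34,0,0,1,-27,-35,0,0,1,-27,-35,0,0,1,-27,-35,0,0,1,-26,-34,0,0,1,-26,-34,0,0]}}

```text
time_s: 28.32
tool_pos: [0.5288, 0.4501, 0.428]
tool_rot: [180.0, 0.0, -3.5]
force: [-0.0, 0.5, -0.1]
grip_width: 0.0724
grasp_force: 0.0
```

{"api": "step_arm", "payload": {"steps": [1,0,0,0,-10,1,0,0,0,-10,1,0,0,0,-10,1,0,0,0,-10,1,0,0,0,-10,1,0,0,0,-10,1,0,0,0,-10,1,0,0,0,-10,1,0,0,0,-8,1,0,0,0,0,1,0,0,0,0]}}

```text
time_s: 29.7
tool_pos: [0.5295, 0.4491, 0.4286]
tool_rot: [-180.0, 0.0, 84.4]
force: [0.1, 0.9, -0.8]
grip_width: 0.0873
grasp_force: 0.0
```

Run:
```python
from h import *
np.set_printoptions(precision=4,suppress=True)
c=shot('wrist','w7');t=shot('top','top7'); o=env.get_obs(); print(o['tool_pos'],o['tool_rot'],o['force'],o['qpos'])
im=cv2.cvtColor(c['image'],cv2.COLOR_RGB2HSV).astype(int)
m=((im[...,2]<100)).astype(np.uint8)[:250]
cs,_=cv2.findContours(m,cv2.RETR_EXTERNAL,cv2.CHAIN_APPROX_NONE)
for k in cs:
    if cv2.contourArea(k)>150: print(cv2.minAreaRect(k),cv2.contourArea(k),cv2.boundingRect(k))
w=cv2.resize(c['image'][:300,:,::-1],None,fx=1.4,fy=1.4); tt=cv2.resize(t['image'][100:260,200:340,::-1],(0,0),fx=1,fy=1)
w[:160,644:]=tt; cv2.imwrite('pics/w7.png',w)
```

```text
[0.5294 0.4492 0.429 ] [179.9944   0.0155  84.4246] [ 0.4147  0.5973 -0.0136] [ -6.886   33.2719 -55.8074  72.3081  27.0216  87.7396 -64.5217]
((410.5, 239.5), (19.0, 25.0), 90.0) 358.5 (398, 230, 26, 20)
((286.5, 180.0), (72.0, 11.0), 90.0) 692.0 (281, 144, 12, 73)
((126.3682861328125, 106.688232421875), (54.440208435058594, 13.291278839111328), 83.79655456542969) 298.0 (117, 80, 17, 55)
((550.4999389648438, 85.5), (60.99999237060547, 16.999996185302734), 90.0) 834.5 (542, 55, 18, 62)
((526.5382080078125, 124.5029525756836), (19.097429275512695, 251.10433959960938), 4.39870548248291) 4083.5 (508, 0, 38, 250)
((507.6229553222656, 124.5075912475586), (16.462491989135742, 250.43690490722656), 3.532294273376465) 3450.5 (492, 0, 32, 250)
((491.1574401855469, 124.50828552246094), (14.033207893371582, 250.02236938476562), 3.0127875804901123) 2929.0 (478, 0, 27, 250)
((479.46221923828125, 124.47273254394531), (5.766788959503174, 249.49070739746094), 2.9019105434417725) 887.5 (472, 0, 17, 250)
((453.25164794921875, 124.72685241699219), (40.04220199584961, 251.73690795898438), 3.990912914276123) 4033.5 (425, 0, 50, 250)
((412.0, 58.0), (116.0, 74.0), 90.0) 6076.5 (375, 0, 75, 117)
((82.74340057373047, 125.48487091064453), (281.7602233886719, 78.30403900146484), 73.17366790771484) 9943.5 (10, 0, 152, 250)
((35.49999237060547, 124.49998474121094), (70.99998474121094, 248.99996948242188), 0.0) 6078.5 (0, 0, 72, 250)
```

View pics/w7.png

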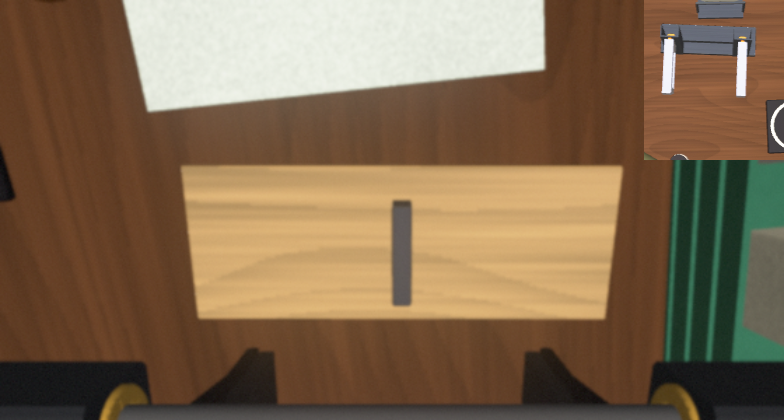

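The wrist view shows the board square to the tool. Its bar runs (401,202)–(401,305), so the grip yaw is right. The inset shows both brackets mounted.

Run:
```python
from h import *
np.set_printoptions(precision=4,suppress=True)
c=load('w7');T=load('top0')
a=plane(c,286.7,146,.062);b=plane(c,286.7,217,.062);m=(a+b)/2
print(a,b,np.linalg.norm(a-b),m,two(c,(286.7,181),T,(131.5,221.8)))
print([plane(c,u/1.4,v/1.4,.012) for u,v in((182,166),(622,166),(606,319),(198,319))])
print(mv((m[0],m[1],.219),84.5))
```

```text
[0.5353 0.49   0.062 ] [0.5284 0.4196 0.062 ] 0.07072284235945613 [0.5319 0.4548 0.062 ] (array([0.5312, 0.4528, 0.0431]), np.float64(0.0010814644356273286))
[array([0.3709, 0.5307, 0.012 ]), array([0.7058, 0.4976, 0.012 ]), array([0.6954, 0.3749, 0.012 ]), array([0.3575, 0.4083, 0.012 ])]
(array([  5.7494,   1.907 , 209.9805]), np.float64(-0.0754301363092651))
```

{"api": "step_arm", "payload": {"steps": [1,5,2,40,0,1,0,0,50,0,1,0,0,50,0,1,0,0,40,0,1,0,0,25,0,1,0,0,5,0,0,0,0,0,0,0,0,0,0,0,0,0,0,0,0,0,0,0,0,0,0,0,0,0,0,0,0,0,0,0], "grip_force": 50}}

```text
time_s: 31.3
tool_pos: [0.5318, 0.454, 0.2192]
tool_rot: [-180.0, 0.0, 84.5]
force: [-0.7, -0.3, -1.0]
grip_width: 0.0349
grasp_force: 0.0
```

{"api": "step_arm", "payload": {"steps": [0,0,0,0,0,0,0,0,0,0,0,0,0,0,0,0,0,0,0,0]}}

```text
time_s: 31.8
tool_pos: [0.5318, 0.454, 0.2192]
tool_rot: [-180.0, 0.0, 84.5]
force: [-0.2, 0.6, -0.4]
grip_width: 0.0134
grasp_force: 50.0
```

{"api": "step_arm", "payload": {"steps": [0,0,0,-25,0,0,0,0,-45,0,0,0,0,-50,0,0,0,0,-50,0,0,0,0,-50,0,0,0,0,-30,0,0,0,0,0,5,0,0,0,0,8,0,0,0,0,9,0,0,0,0,9,0,0,0,0,9,0,0,0,0,9]}}

```text
time_s: 33.3
tool_pos: [0.5311, 0.4541, 0.4702]
tool_rot: [-180.0, 0.0, 35.3]
force: [0.3, -1.0, -5.9]
grip_width: 0.0132
grasp_force: 50.0
```

{"api": "step_arm", "payload": {"steps": [0,0,0,0,9,0,0,0,0,9,0,0,0,0,9,0,0,0,0,8,0,0,0,0,4,0,0,0,0,0]}}

```text
time_s: 34.05
tool_pos: [0.5312, 0.4542, 0.47]
tool_rot: [-180.0, 0.0, -3.4]
force: [-0.2, -0.4, -3.2]
grip_width: 0.0133
grasp_force: 50.0
```

Run:
```python
from h import *
np.set_printoptions(precision=4,suppress=True)
o=env.get_obs(); print(o['tool_pos'],o['tool_rot'],o['force'],o['grip_width'],o['wrist_torque'],mv((.6618,.0641,.469),-3.43))
```

```text
[0.5312 0.4542 0.47  ] [-179.992     0.0022   -3.3865] [-0.2477 -0.4003 -3.1896] 0.013254191468959715 [ 0.0379  0.0359 -0.0441] (array([153.4327, 381.656 ,   1.0198]), np.float64(0.04350730453427554))
```

{"api": "step_arm", "payload": {"steps": [0,10,25,0,0,0,15,38,0,0,0,16,40,0,0,0,16,40,0,0,0,16,40,0,0,0,16,40,0,0,0,16,40,0,0,0,16,40,0,0,0,16,40,0,0,0,10,24,0,0,0,6.5,14.6,0,0,0,0,0,0,0]}}

```text
time_s: 35.55
tool_pos: [0.662, 0.0629, 0.4692]
tool_rot: [180.0, 0.0, -3.5]
force: [-0.2, 0.5, -4.2]
grip_width: 0.0136
grasp_force: 50.0
```

Run:
```python
from h import *
np.set_printoptions(precision=4,suppress=True)
c=shot('wrist','w8');S=shot('side','s8'); o=env.get_obs(); print(o['tool_pos'],o['tool_rot'],o['force'],mv((.6618,.0641,.41),-3.43))
W=cv2.resize(c['image'][:,:,::-1],(400,300));s=cv2.resize(S['image'][100:310,110:390,::-1],(400,300),interpolation=cv2.INTER_CUBIC)
cv2.imwrite('pics/w8.png',np.hstack([W,s]))
```

```text
[0.6613 0.0657 0.4694] [-179.9113    0.0302   -3.3275] [-0.5118  0.4999 -5.0087] (array([ 0.564 ,  1.611 , 59.3712]), np.float64(0.10247712875036896))
```

View pics/w8.png

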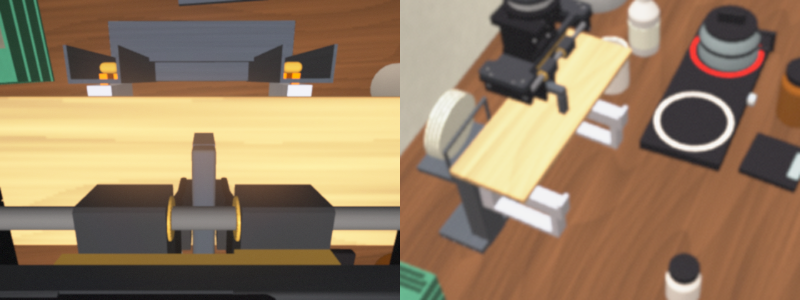

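The board is level above both brackets. The back edge clears the uprights and the front lips stay ahead of the front edge.

{"api": "step_arm", "payload": {"steps": [0,0,0,20,0,0,0,0,20,0,0,0,0,12,0,0,0,0,6,0,0,0,0,4,0,0,0,0,0,0]}}

```text
time_s: 36.4
tool_pos: [0.6619, 0.0638, 0.4074]
tool_rot: [180.0, -0.0, -3.5]
force: [-0.2, -0.4, -4.1]
grip_width: 0.0136
grasp_force: 50.0
```

{"api": "step_arm", "payload": {"steps": [0,0,0,2,0,0,0,0,0,0]}}

```text
time_s: 36.65
tool_pos: [0.6619, 0.0638, 0.4054]
tool_rot: [180.0, -0.0, -3.5]
force: [0.5, -0.1, -4.4]
grip_width: 0.0131
grasp_force: 50.0
```

{"api": "step_arm", "payload": {"steps": [0,0,0,1,0,0,0,0,0,0]}}

```text
time_s: 36.9
tool_pos: [0.6618, 0.0638, 0.4042]
tool_rot: [180.0, 0.0, -3.5]
force: [0.2, 0.1, -5.1]
grip_width: 0.0133
grasp_force: 50.0
```

{"api": "step_arm", "payload": {"steps": [0,0,0,1.5,0,0,0,0,0,0]}}

```text
time_s: 37.15
tool_pos: [0.6618, 0.0639, 0.4033]
tool_rot: [180.0, -0.0, -3.5]
force: [-1.5, -1.0, -0.6]
grip_width: 0.014
grasp_force: 50.0
```

{"api": "step_arm", "payload": {"steps": [0,0,0,1,0,0,0,0,0,0]}}

```text
time_s: 37.4
tool_pos: [0.6616, 0.0639, 0.4028]
tool_rot: [180.0, -0.0, -3.5]
force: [-5.3, -0.3, 4.0]
grip_width: 0.0136
grasp_force: 50.0
```

{"api": "step_arm", "payload": {"steps": [1,0,0,0,0,1,0,0,0,0,1,0,0,0,0,1,0,0,0,0,1,0,0,0,0,1,0,0,0,0,1,0,0,-15,0,1,0,0,-35,0,1,0,0,-40,0,1,0,0,0,0]}}

```text
time_s: 38.65
tool_pos: [0.6621, 0.0645, 0.4972]
tool_rot: [-179.9, -0.5, -3.5]
force: [0.3, 0.7, -0.7]
grip_width: 0.0866
grasp_force: 0.0
```

Run:
```python
from h import *
np.set_printoptions(precision=4,suppress=True)
c=shot('wrist','w9');S=shot('side','s9');o=env.get_obs();print(o['tool_pos'],o['force'],o['grip_width'])
xa=np.array([np.cos(np.radians(-3.43)),np.sin(np.radians(-3.43))]); ya=np.array([-xa[1],xa[0]]); mid=np.array([.7337,.05975])
f=lambda p:np.array([(p[:2]-mid)@xa,(p[:2]-mid)@ya,p[2]])*1000
im=cv2.cvtColor(c['image'],cv2.COLOR_RGB2HSV); m=cv2.inRange(im,(12,50,150),(32,170,255)); m[:20]=0
ys=np.where(m.sum(1)>255*200)[0];print(ys.min(),ys.max())
for u in(150,200,350,420):
    col=np.where(m[:230,u])[0]; print(u,col.min(),f(plane(c,u,col.min(),.197)))
h=cv2.cvtColor(S['image'],cv2.COLOR_RGB2HSV); m=cv2.inRange(h,(12,50,150),(32,170,255)); m[:100]=0
cs,_=cv2.findContours(m,cv2.RETR_EXTERNAL,cv2.CHAIN_APPROX_NONE); k=max(cs,key=cv2.contourArea)
hull=cv2.convexHull(k); q=cv2.approxPolyDP(hull,8,True).reshape(-1,2); print([ (p,f(plane(S,*map(float,p),.197))) for p in q])
T=shot('top','t9')
hh=cv2.cvtColor(T['image'],cv2.COLOR_RGB2HSV).astype(int)
r=(((hh[...,0]<6)|(hh[...,0]>174))&(hh[...,1]>150)&(hh[...,2]>120)).astype(np.uint8)
k=np.argwhere(r[190:260,385:460])+[190,385]; print('red n',len(k),k.min(0),k.max(0))
```

```text
[0.6618 0.064  0.4927] [-0.0634  0.1738 -0.3303] 0.08695717131468313
130 276
150 130 [ -7.9958 102.3451 197.    ]
200 130 [ -8.0375  64.1334 197.    ]
350 130 [ -8.1623 -50.4679 197.    ]
420 131 [  -8.9659 -104.0046  197.    ]
[(array([495, 105], dtype=int32), array([-581.3209, -577.4753,  197.    ])), (array([544, 328], dtype=int32), array([-787.8763,   35.3356,  197.    ])), (array([425, 419], dtype=int32), array([-635.446 ,  290.2909,  197.    ])), (array([403, 418], dtype=int32), array([-602.2858,  304.286 ,  197.    ])), (array([372, 362], dtype=int32), array([-524.006 ,  233.3897,  197.    ])), (array([464, 100], dtype=int32), array([-503.4835, -564.7021,  197.    ]))]
red n 321 [205 396] [248 446]
```

{"api": "step_arm", "payload": {"steps": [1,-38,-25,0,0,1,-38,-25,0,0,1,-38,-25,0,0,1,-39,-24,0,0,1,-39,-25,0,0,1,-39,-25,0,0,1,-39,-25,0,0,1,0,0,0,-10,1,0,0,0,-10,1,0,0,0,-10,1,0,0,0,-10,1,0,0,0,-10]}}

```text
time_s: 40.3
tool_pos: [0.4027, 0.2536, 0.4905]
tool_rot: [-180.0, 0.1, 46.8]
force: [0.5, -0.3, -0.1]
grip_width: 0.0871
grasp_force: 0.0
```

{"api": "step_arm", "payload": {"steps": [1,0,0,0,-10,1,0,0,0,-10,1,0,0,0,-10,1,0,0,0,-10,1,0,0,50,0,1,0,0,40,0,1,0,0,0,0]}}

```text
time_s: 41.18
tool_pos: [0.4018, 0.2527, 0.3983]
tool_rot: [-179.6, 0.2, 86.5]
force: [-0.0, 0.1, -0.6]
grip_width: 0.087
grasp_force: 0.0
```

Run:
```python
from h import *
np.set_printoptions(precision=4,suppress=True)
c=shot('wrist','w10');T=load('top7');o=env.get_obs();print(o['tool_pos'],o['tool_rot'],o['force'],o['qpos'][6])
def cup(c,box):
    x0,y0,x1,y1=box; h=cv2.cvtColor(c['image'],cv2.COLOR_RGB2HSV).astype(int)
    m=(((h[...,0]<12))&(h[...,1]>130)&(h[...,2]>110)).astype(np.uint8); k=np.zeros_like(m);k[y0:y1,x0:x1]=m[y0:y1,x0:x1]
    cs,_=cv2.findContours(k,cv2.RETR_EXTERNAL,cv2.CHAIN_APPROX_NONE); return max(cs,key=cv2.contourArea)
for n,cc,b in(('wrist',c,(100,0,450,255)),('top',T,(180,240,220,285)),('top9',load('t9'),(180,240,220,285))):
    k=cup(cc,b);e=cv2.fitEllipse(cv2.convexHull(k));print(n,cv2.contourArea(k),e,cv2.boundingRect(k),plane(cc,*e[0],.065))
print(proj(c,(.403,.253,.065)))
```

```text
[0.4025 0.2534 0.4007] [-179.8203    0.0842   86.51  ] [0.0111 0.9448 0.478 ] -37.36076370259151
wrist 1414.5 ((290.3195495605469, 195.2422332763672), (54.756378173828125, 56.31852722167969), 97.92400360107422) (263, 173, 56, 50) [0.4043 0.2523 0.065 ]
top 291.5 ((179.6570281982422, 215.02333068847656), (33.139305114746094, 114.091796875), 134.7781524658203) (183, 240, 37, 17) [0.5449 0.3075 0.065 ]
top9 1307.5 ((199.4858856201172, 260.7359313964844), (52.45178985595703, 56.846343994140625), 15.706846237182617) (180, 240, 40, 45) [0.4109 0.2505 0.065 ]
[288.8042 194.5279]
```

{"api": "step_arm", "payload": {"steps": [1,-1,2,40,0,1,0,0,50,0,1,0,0,50,0,1,0,0,40,0,1,0,0,8,0,1,0,0,0,0,0,0,0,0,0,0,0,0,0,0,0,0,0,0,0,0,0,0,0,0,0,0,0,0,0], "grip_force": 15}}

```text
time_s: 42.6
tool_pos: [0.4048, 0.2529, 0.2141]
tool_rot: [180.0, 0.0, 86.5]
force: [-1.3, -0.3, 4.2]
grip_width: 0.0565
grasp_force: 14.8
```

Run:
```python
from h import *
np.set_printoptions(precision=4,suppress=True)
o=env.get_obs();print(o['tool_pos'],o['tool_rot'],o['force'],o['grip_width'],o['grasp_force'],o['qpos'][6])
p=o['tool_pos'];print(mv((.667,.154,p[2]+.28),86.5))
```

```text
[0.4048 0.2529 0.2141] [179.9965   0.01    86.5213] [-1.2993 -0.2796  4.196 ] 0.05648442720133559 14.826530889824028 -46.692209266463955
(array([ -82.8283,  267.7143, -280.    ]), np.float64(0.021337362533984106))
```

{"api": "step_arm", "payload": {"steps": [0,0,0,-25,0,0,0,0,-45,0,0,0,0,-50,0,0,0,0,-50,0,0,0,0,-50,0,0,0,0,-40,0,0,0,0,0,0]}}

```text
time_s: 43.48
tool_pos: [0.4053, 0.2534, 0.4764]
tool_rot: [179.7, -0.1, 86.5]
force: [0.3, -0.1, -2.5]
grip_width: 0.0564
grasp_force: 14.9
```

{"api": "step_arm", "payload": {"steps": [0,-6,18,0,0,0,-10,32,0,0,0,-11,36,0,0,0,-11,36,0,0,0,-11,36,0,0,0,-11,36,0,0,0,-10,34,0,0,0,-7,24,0,0,0,-6,16,0,0,0,0,0,0,0]}}

```text
time_s: 44.72
tool_pos: [0.6691, 0.1513, 0.4695]
tool_rot: [-179.7, 0.1, 86.3]
force: [0.2, -0.0, -0.9]
grip_width: 0.0563
grasp_force: 14.9
```

Run:
```python
from h import *
np.set_printoptions(precision=4,suppress=True)
o=env.get_obs();print(o['tool_pos'],o['tool_rot'],o['force'],o['grip_width'])
p=o['tool_pos'];print(mv((.667,.154,.2141+.197),86.5))
```

```text
[0.6691 0.1513 0.4695] [-179.716     0.1174   86.3465] [ 0.1558 -0.0418 -0.9173] 0.05630887037274583
(array([ 2.5367, -2.2686, 58.3738]), np.float64(-0.15347126215104367))
```

{"api": "step_arm", "payload": {"steps": [0,2.5,-2,25,0,0,0,0,20,0,0,0,0,8,0,0,0,0,3,0,0,0,0,0,0]}}

```text
time_s: 45.35
tool_pos: [0.6655, 0.1562, 0.4183]
tool_rot: [180.0, -0.0, 86.5]
force: [-0.4, -0.0, -1.7]
grip_width: 0.0564
grasp_force: 14.9
```

{"api": "step_arm", "payload": {"steps": [0,0,0,2,0,0,0,0,0,0]}}

```text
time_s: 45.6
tool_pos: [0.6655, 0.1563, 0.4161]
tool_rot: [180.0, -0.0, 86.5]
force: [0.4, 0.1, -1.7]
grip_width: 0.056
grasp_force: 14.9
```

{"api": "step_arm", "payload": {"steps": [0,0,0,1,0,0,0,0,0,0]}}

```text
time_s: 45.85
tool_pos: [0.6654, 0.1562, 0.4147]
tool_rot: [-180.0, 0.0, 86.5]
force: [-0.7, 0.3, -2.3]
grip_width: 0.0562
grasp_force: 14.9
```

Bottom is about 4.5 mm above the board.

{"api": "step_arm", "payload": {"steps": [0,0,0,2,0,0,0,0,1,0,0,0,0,0,0]}}

```text
time_s: 46.22
tool_pos: [0.6654, 0.1562, 0.4115]
tool_rot: [-180.0, 0.0, 86.5]
force: [0.3, -0.3, -0.4]
grip_width: 0.0561
grasp_force: 14.9
```

{"api": "step_arm", "payload": {"steps": [0,0,0,1,0,0,0,0,0,0]}}

```text
time_s: 46.48
tool_pos: [0.6654, 0.1563, 0.4106]
tool_rot: [-180.0, 0.0, 86.5]
force: [0.3, 0.2, -1.4]
grip_width: 0.0562
grasp_force: 14.9
```

{"api": "step_arm", "payload": {"steps": [0,0,0,1,0,0,0,0,0,0]}}

```text
time_s: 46.72
tool_pos: [0.6654, 0.1563, 0.4096]
tool_rot: [-180.0, 0.0, 86.5]
force: [0.9, 0.2, -2.0]
grip_width: 0.0563
grasp_force: 14.9
```

{"api": "step_arm", "payload": {"steps": [0,0,0,0.7,0,0,0,0,0,0]}}

```text
time_s: 46.98
tool_pos: [0.6654, 0.1564, 0.4095]
tool_rot: [180.0, -0.0, 86.5]
force: [-0.6, -0.2, 0.6]
grip_width: 0.056
grasp_force: 14.9
```

{"api": "step_arm", "payload": {"steps": [0,0,0,0.7,0,0,0,0,0,0]}}

```text
time_s: 47.22
tool_pos: [0.6653, 0.1564, 0.4093]
tool_rot: [180.0, -0.0, 86.5]
force: [-3.1, -0.4, 4.8]
grip_width: 0.0561
grasp_force: 14.8
```

{"api": "step_arm", "payload": {"steps": [0.85,0,0,-0.5,0,0.85,0,0,0,0,1,0,0,0,0,1,0,0,0,0,1,0,0,0,0,1,0,0,-15,0,1,0,0,-40,0,1,0,0,-50,0,1,0,-40,0,0,1,0,-50,0,0,1,0,-50,0,0,1,0,-50,0,0]}}

```text
time_s: 48.72
tool_pos: [0.474, 0.1684, 0.515]
tool_rot: [179.9, -0.0, 86.5]
force: [-0.1, 0.3, 2.0]
grip_width: 0.0869
grasp_force: 0.0
```

{"api": "step_arm", "payload": {"steps": [1,50,0,0,0,1,50,0,0,0,1,50,0,0,0,1,0,0,0,0]}}

```text
time_s: 49.22
tool_pos: [0.4831, 0.3218, 0.5146]
tool_rot: [-179.9, -0.2, 87.0]
force: [-0.2, -0.7, 0.6]
grip_width: 0.0871
grasp_force: 0.0
```

Run:
```python
from h import *
np.set_printoptions(precision=4,suppress=True)
S=shot('side','s11');T=shot('top','t11');o=env.get_obs();print(o['tool_pos'],o['force'])
h=cv2.cvtColor(T['image'],cv2.COLOR_RGB2HSV).astype(int)
r=(((h[...,0]<6)|(h[...,0]>174))&(h[...,1]>150)&(h[...,2]>120)).astype(np.uint8)
a=cv2.resize(S['image'][90:330,110:390,::-1],(400,343),interpolation=cv2.INTER_CUBIC)
b=cv2.resize(T['image'][100:300,200:460,::-1],(400,308),interpolation=cv2.INTER_CUBIC)
o=np.zeros((343,800,3),np.uint8);o[:,:400]=a;o[:308,400:]=b;cv2.imwrite('pics/f.png',o)
```

```text
[0.4847 0.3179 0.5145] [ 0.0706 -1.4231  0.1688]
```

View pics/f.png

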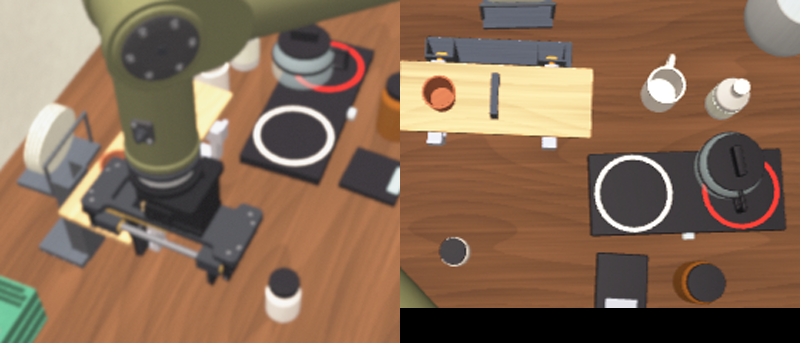

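The cup stands upright on the board at (438,92). The server was knocked off the red ring's centre: its bar is at display (738,161), while the ring is centred at (740,195). I'll mend that.

Run:
```python
from h import *
np.set_printoptions(precision=4,suppress=True)
S=load('s11');T=load('t11')
tp=lambda x,y:(200+(x-400)*.65,100+y*.6494)
sp=lambda x,y:(110+x*.7,90+y*.7)
print(two(T,tp(738,161),S,sp(313,33)))
a,b=plane(T,*tp(732.5,147),.13),plane(T,*tp(744,177),.13);print(a,b,(a+b)/2,np.degrees(np.arctan2(*(a-b)[1::-1])),np.linalg.norm(a-b))
g=plane(T,*tp(741,205),.07);print('handle',g)
m=(a+b)/2;print(mv((m[0],m[1],.43),14))
o=env.get_obs();print(o['qpos'])
```

```text
(array([ 0.5447, -0.3816,  0.1216]), np.float64(0.015242432211789026))
[ 0.5772 -0.3691  0.13  ] [ 0.5214 -0.3871  0.13  ] [ 0.5493 -0.3781  0.13  ] 17.809840172325746 0.058572035817674103
handle [ 0.4751 -0.3955  0.07  ]
(array([-690.9633,  105.7998,   84.5061]), np.float64(72.5955334896678))
[  2.8299  12.3119 -45.8964  81.8063   8.8264  89.5383 -45.8726]
```

{"api": "step_arm", "payload": {"steps": [1,0,0,0,10,1,0,0,0,10,1,0,0,0,10,1,0,0,0,10,1,0,0,0,10,1,0,0,0,10,1,0,0,0,9.5,1,0,0,0,0]}}

```text
time_s: 50.32
tool_pos: [0.4854, 0.316, 0.5146]
tool_rot: [179.9, -0.1, 17.0]
force: [1.1, 0.5, -0.2]
grip_width: 0.087
grasp_force: 0.0
```

{"api": "step_arm", "payload": {"steps": [1,-8,37,0,0,1,-10,46,0,0,1,-10,46,0,0,1,-10,46,0,0,1,-10,46,0,0,1,-10,46,0,0,1,-10,46,0,0,1,-10,46,0,0,1,-10,46,0,0,1,-10,46,0,0,1,-10,46,0,0,1,-10,46,0,0]}}

```text
time_s: 51.82
tool_pos: [0.5302, -0.2384, 0.5145]
tool_rot: [179.9, -0.0, 17.1]
force: [0.7, -0.3, 0.4]
grip_width: 0.0874
grasp_force: 0.0
```

Run:
```python
from h import *
np.set_printoptions(precision=4,suppress=True)
o=env.get_obs();print(o['tool_pos'],o['tool_rot'],o['qpos'],mv((.549,-.378,.42),17.8))
```

```text
[ 0.5302 -0.2384  0.5145] [179.9484  -0.0276  17.1429] [ 31.7094   8.7737 -11.5892  82.5768   1.7806  88.773  -52.6413] (array([-23.1996, 138.8858,  94.5008]), np.float64(-0.6570739872097349))
```

{"api": "step_arm", "payload": {"steps": [1,-6,35,0,0,1,-6,35,0,0,1,-6,35,0,0,1,-5,34,0,0,1,0,0,45,0,1,0,0,45,0,1,0,0,0,0]}}

```text
time_s: 52.7
tool_pos: [0.5481, -0.3762, 0.4199]
tool_rot: [-179.7, 0.3, 17.1]
force: [-0.8, 0.7, 0.3]
grip_width: 0.0872
grasp_force: 0.0
```

Run:
```python
from h import *
np.set_printoptions(precision=4,suppress=True)
c=shot('wrist','w12');o=env.get_obs();print(o['tool_pos'],o['tool_rot'],o['force'])
print('pred bar',[proj(c,p) for p in((.5772,-.3691,.13),(.5214,-.3871,.13))])
g=cv2.cvtColor(c['image'],cv2.COLOR_RGB2GRAY); print(g[150:270:10,240:330:5])
h=cv2.cvtColor(c['image'],cv2.COLOR_RGB2HSV).astype(int)
r=(((h[...,0]<6)|(h[...,0]>174))&(h[...,1]>150)&(h[...,2]>120)).astype(np.uint8);k=np.argwhere(r);print(len(k),k.min(0),k.max(0))
```

```text
[ 0.5489 -0.3764  0.4233] [-179.8954    0.1064   17.0664] [0.1685 0.0342 0.9302]
pred bar [array([287.5283, 170.188 ]), array([288.4122, 242.8083])]
[[193 212 103  97  99  96  98  99  96  97  96  98  96  98  96  96  95  94]
 [175  98  95  95  94  95  93  94  95  93  96  94  93  92  91  91  92  92]
 [ 96  90  94  90  90  89  91  91  91  92  62  82  76  70  81  88  89  89]
 [ 92  93  90  90  92  88  89  87  86  87  73  89  86  82  84  86  87  84]
 [ 90  90  87  87  86  86  85  85  84  80  83  86  83  70  83  85  84  83]
 [ 87  87  87  84  86  84  85  83  86  64  84  84  82  63  83  83  80  82]
 [ 87  86  85  86  85  84  82  82  83  66  82  82  78  76  81  82  82  82]
 [ 84  85  86  84  86  84  84  82  82  77  82  79  70  82  80  83  78  81]
 [125  94  85  85  83  81  83  81  79  80  78  77  67  81  83  80  81  81]
 [126 127  86  84  82  84  83  82  83  82  82  82  81  83  81  83  81  81]
 [ 82 124 126  85  86  85  85  83  82  83  83  82  82  81  82  82  85  84]
 [ 84  84 126 127  97  87  87  86  74  83  79  87  83  86  84  84  87  84]]
1967 [186 235] [286 373]
```

Run:
```python
from h import *
np.set_printoptions(precision=4,suppress=True)
c=load('w12')
g=cv2.GaussianBlur(cv2.cvtColor(c['image'],cv2.COLOR_RGB2GRAY),(3,3),0)
print(g[164:250:4,276:314:2])
a,b=plane(c,298.5,169,.13),plane(c,291,238,.13);m=(a+b)/2;y=np.degrees(np.arctan2(*(a-b)[1::-1]));print(a,b,m,y,np.linalg.norm(a-b),mv((m[0],m[1],.2907),y))
```

```text
[[93 93 93 94 94 93 91 75 61 60 60 61 65 67 72 78 88 91 91]
 [91 92 92 92 91 91 83 62 65 68 66 64 64 61 59 57 66 84 89]
 [91 91 91 91 91 89 75 65 80 89 89 87 86 84 84 80 72 78 88]
 [89 88 89 89 89 87 69 68 84 89 89 88 88 87 87 81 71 79 87]
 [88 88 87 88 88 83 66 73 85 88 88 87 85 87 85 76 68 82 85]
 [87 87 87 87 86 77 65 77 86 86 86 86 86 85 81 71 71 82 85]
 [86 86 86 85 84 71 65 80 86 86 86 85 84 84 79 68 74 83 84]
 [85 85 84 85 82 65 69 81 84 84 84 84 83 82 75 67 79 83 83]
 [84 84 84 83 78 62 73 84 85 84 84 82 81 80 70 68 80 82 82]
 [84 83 84 83 74 64 76 83 84 83 84 82 81 77 67 73 82 82 83]
 [82 83 83 81 67 65 79 83 83 82 82 81 80 74 66 75 82 82 82]
 [83 84 83 79 64 70 81 82 82 82 80 79 78 70 67 79 81 82 81]
 [83 83 83 76 64 74 81 82 81 80 80 80 76 68 71 80 80 81 81]
 [82 82 82 71 66 77 81 81 80 81 79 78 73 66 73 80 81 82 82]
 [82 83 80 68 70 79 82 82 80 79 79 76 70 67 78 81 82 80 81]
 [83 83 79 67 72 81 81 81 78 79 78 75 69 70 80 80 80 82 81]
 [83 82 78 68 76 82 81 80 79 79 77 74 67 73 81 82 81 81 81]
 [83 83 80 74 77 80 80 79 78 78 76 73 69 78 82 82 82 81 81]
 [83 83 83 82 81 80 78 76 76 75 74 76 79 81 81 81 80 82 82]
 [83 83 83 83 83 83 82 82 82 82 83 82 82 82 82 82 82 83 82]
 [83 84 84 83 83 84 83 83 83 83 83 82 82 83 82 83 82 82 82]
 [84 84 84 83 83 84 84 83 84 83 83 82 83 82 83 82 82 82 82]]
[ 0.5805 -0.3768  0.13  ] [ 0.5259 -0.3879  0.13  ] [ 0.5532 -0.3823  0.13  ] 11.498206957494633 0.05569623130276687 (array([  2.4295,   6.9295, 132.5789]), np.float64(5.568171817039181))
```

{"api": "step_arm", "payload": {"steps": [1,2.4,7,30,0,1,0,0,0,5.6,1,0,0,50,0,1,0,0,35,0,1,0,0,17.5,0,0,0,0,0,0,0,0,0,0,0,0,0,0,0,0,0,0,0,0,0,0,0,0,0,0,0,0,0,0,0], "grip_force": 15}}

```text
time_s: 54.12
tool_pos: [0.554, -0.3819, 0.2914]
tool_rot: [180.0, 0.0, 11.4]
force: [-0.1, 0.6, -0.5]
grip_width: 0.0349
grasp_force: 0.0
```

{"api": "step_arm", "payload": {"steps": [0,0,0,0,0,0,0,0,0,0,0,0,0,0,0,0,0,0,0,0,0,0,0,0,0]}}

```text
time_s: 54.75
tool_pos: [0.554, -0.3817, 0.2913]
tool_rot: [-180.0, 0.0, 11.4]
force: [-0.2, 2.2, 0.6]
grip_width: 0.0157
grasp_force: 14.9
```

Run:
```python
from h import *
np.set_printoptions(precision=4,suppress=True)
o=env.get_obs();p=o['tool_pos'];print(p,o['tool_rot'],o['force'],o['grip_width'],mv((.5105,-.408,p[2]),11.5))
```

```text
[ 0.554  -0.3817  0.2913] [-179.9772    0.0099   11.4228] [-0.2321  2.1896  0.5883] 0.015669965246975257 (array([-47.8609,  17.2063,  -0.    ]), np.float64(-0.07715556848100391))
```

{"api": "step_arm", "payload": {"steps": [0,-8,3,0,0,0,-14,5,0,0,0,-14,5,0,0,0,-8,3,0,0,0,-4,1.2,0,0,0,0,0,0,0,1,0,0,0,0,1,0,0,0,0,1,0,0,0,0,1,0,0,0,0,1,0,0,0,0,1,0,0,0,0]}}

```text
time_s: 56.25
tool_pos: [0.5104, -0.4082, 0.2914]
tool_rot: [180.0, 0.0, 11.4]
force: [0.5, -0.0, -0.5]
grip_width: 0.0681
grasp_force: 0.0
```

{"api": "step_arm", "payload": {"steps": [1,0,0,-20,0,1,0,0,-45,0,1,0,0,-50,0,1,0,0,-50,0,1,-30,25,0,0,1,-40,40,0,0,1,-40,40,0,0,1,0,0,0,0]}}

```text
time_s: 57.25
tool_pos: [0.4179, -0.5379, 0.4577]
tool_rot: [179.8, 0.2, 10.8]
force: [0.1, 0.6, 0.3]
grip_width: 0.0871
grasp_force: 0.0
```

Run:
```python
from h import *
np.set_printoptions(precision=4,suppress=True)
T=shot('top','t13');S=shot('side','s13');o=env.get_obs();print(o['tool_pos'],o['force'])
# server: white/dark silhouette around ring: red visible pixel extents, and lid circle
for n,c,b in(('top',T,(380,185,460,260)),('side',S,(285,95,395,175))):
    h=cv2.cvtColor(c['image'],cv2.COLOR_RGB2HSV).astype(int)
    r=(((h[...,0]<6)|(h[...,0]>174))&(h[...,1]>150)&(h[...,2]>120)).astype(np.uint8)
    x0,y0,x1,y1=b;k=np.argwhere(r[y0:y1,x0:x1])[:,::-1]+[x0,y0]
    e=cv2.fitEllipse(cv2.convexHull(k.astype(np.int32)));print(n,len(k),e,plane(c,*e[0],.025), 'pred bar',proj(c,(.5105,-.408,.13)))
g=cv2.cvtColor(T['image'],cv2.COLOR_RGB2GRAY); u,v=proj(T,(.5105,-.408,.13)).astype(int); print(u,v); print(g[v-16:v+18:2,u-26:u+27:2])
# cup on board, both views
for n,c,b in(('top',T,(200,140,300,200)),('side',S,(150,150,330,290))):
    h=cv2.cvtColor(c['image'],cv2.COLOR_RGB2HSV).astype(int);x0,y0,x1,y1=b
    m=((h[...,0]<11)&(h[...,1]>140)&(h[...,2]>90)).astype(np.uint8);k=np.zeros_like(m);k[y0:y1,x0:x1]=m[y0:y1,x0:x1]
    cs,_=cv2.findContours(k,cv2.RETR_EXTERNAL,cv2.CHAIN_APPROX_NONE);q=max(cs,key=cv2.contourArea);print(n,cv2.contourArea(q),cv2.boundingRect(q),cv2.minAreaRect(q), 'pred rim/base',proj(c,(.6654,.1564,.261)),proj(c,(.6654,.1564,.196)))
```

```text
[ 0.4227 -0.5333  0.4576] [0.9045 0.9084 0.7296]
top 308 ((420.8460998535156, 223.16586303710938), (48.97161865234375, 50.83674240112305), 127.87899780273438) [ 0.5086 -0.4076  0.025 ] pred bar [431.2527 218.6388]
side 330 ((338.1890563964844, 136.53294372558594), (35.154754638671875, 52.57707595825195), 94.60298919677734) [ 0.5095 -0.4033  0.025 ] pred bar [341.1314 107.5317]
431 218
[[ 57  96 121 120 113  77  87 124 136 117  92  72  66  52  47  53  53  53
   53  52  52  61  98  99  99  98  99]
 [119 121 113  55  86 130 140 112  54  55  55  54  53  53  53  53  49  52
   54  52  51  64  97  99  98  97 102]
 [121  76  46  86 140 145  58  56  55  54  55  55  53  53  53  53  52  52
   51  53  52  54  96  95  95  94  94]
 [ 76  79  85 139 144  58  56  55  55  55  53  55  54  53  53  53  52  51
   51  52  52  60 102 102 101 102 101]
 [ 79  64 132 145  76  56  56  55  56  54  54  44  43  48  50  53  52  51
   51  54  49  51 101 102 101 102 101]
 [ 82 123 143 107  55  57  56  56  56  54  30  32  64  53  52  53  53  52
   51  52  49  52  89  94  96  95  94]
 [ 68 132 144  71  57  57  56  56 
[... 813 characters left out ...]
0  55  41  50  53
   53  51  53  51  55  95  95  94  94]
 [ 86 112 133 139  55  58  57  57  55  56  56  54  48  44  54  53  53  54
   53  51  49  53  60  96  96  95  95]
 [109  51 118 132 139  52  57  57  57  56  56  55  55  54  54  53  54  53
   53  53  51  52  64  98  98  99  99]
 [ 92  83  78 126 133 136  47  56  57  55  55  55  54  54  55  53  53  53
   53  66  53  53  53  90  91  94  93]]
top 350.0 (215, 149, 21, 23) ((225.0, 160.0), (22.0, 20.0), 90.0) pred rim/base [224.5693 158.1676] [226.9529 163.6332]
side 648.0 (180, 195, 26, 35) ((193.4729766845703, 212.3378448486328), (34.03059005737305, 24.49544906616211), 80.53767395019531) pred rim/base [191.9032 202.9252] [195.969  222.4351]
```

```bash
python3 -c "
from cell import env
print(env.sign_off())"
```

```text
the job is handed in; nothing more can be done
None
```

I handed the job in at about 57 s with every part done; `sign_off` printed no verdict. The server was knocked about 5 cm off the red ring mid-run; I dragged it back to within a few millimetres of its centre. Both brackets pressed down to a hard stop at the seat height. The board sits about 2 mm from its seat, and the one cup present (terracotta) stands upright on it. I touched none of the five bystanders.

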